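Prop the flip cover of the trim console and turn its knob up to the set stop

ROBOT

A 7-joint arm with a two-finger parallel gripper is mounted at the origin on a cart in front of the work surface, level with it; the furniture and walls round the work are solid. World frame = base frame: x ahead of the robot, y to its left, z up, the work surface at z = 0. Lengths are in m, angles in rad, forces in N, time in s.
With the tool pointing down it reaches from about 0.425 to 0.875 m from the base axis. Payload 4.7 kg.
Tool frame: the origin (TCP) lies on the centre line of the jaws, within the pads' length; the fingertips stand 14 mm ahead of it and the grasp point (between the pads) lies 5 mm behind it; z points along the fingers, x is the direction in which the jaws open and shut, and the axes are right-handed (so a half turn about z gives the same grasp; the last joint's range is limited). The gripper opens to 87 mm and grips with 3 to 60 N. Pads are 19 mm wide; open, the fingers measure 117 mm over their backs; the gripper's body (75 mm by 190 mm) begins 51 mm behind the grasp point.
Start: joints at [-1.31, 0.321, -0.07, 1.45, 0.023, 1.371, -0.057], TCP at [0.159, 0.63, 0.237] pointing down, gripper open.
Joint ranges: [-2.86, 2.86], [-0.3, 2.09], [-1.38, 1.24], [0.06, 2.45], [-1.56, 4.7], [0.09, 2.05], [-2.69, 2.69]. Speed limits (rad/s): [2.57, 2.57, 3.14, 3.14, 3.14, 3.14, 3.14].

INTERFACE

Orientations are given as a rotation vector (axis times angle).
In Python, from bench import ctrl gives the robot as it stands.
- The arm moves only by the tool drive_tool, never from a script. Its argument "rows" is a list that holds one entry, the list of rows, each a list of 5 numbers: the shift along the tool's x, y, z scaled (see below), then the turn about the tool's z scaled (see below), then the closure in counts, from 0 (fully open) to 255 (shut). In form: [[[dx, dy, dz, spin, jaw], ...]]. A call has 1 to 20 rows; each row is the pose to reach, as a shift and turn from the pose commanded when the call began, along the tool's axes at that moment, turning the shorter way round; what a row does not reach only later rows make up. The controller multiplies each number of a shift by 300 mm and each number of a turn by pi rad. A row lasts 1/8 s, in which the tool goes at most 62.5 mm and 10.7 degrees, less where a joint would pass 70% of its speed; a pose out of reach is approached as far as the arm can. A call with a number of a shift or a turn outside -1 to 1 is refused whole. A call with a gripper value outside its range is refused whole. The fingers move at their own pace and stop on an object; "grip_force" is the grip in N (left out, the last holds). Time passes only in rows, so rows that repeat a pose let the fingers close. It gives the time, the measured TCP pose, the force and the opening at its end, in the units of the state.
- ctrl.get_state(): the state, without advancing time (a new reading comes with each control period).
- ctrl.get_image(name): name is "scene" or "top"; returns a dict with "img" (480x640x3 uint8, blue, green, red), "camera_matrix" (3x3 intrinsics, pixels), "k1" (the pictures are not rectified: a ray, as slopes to the right and down, at radius r is drawn at 1 + k1 r^2 times it, then the intrinsics apply), "R" (3x3) and "t" (3): a world point X has camera coordinates R X + t. Camera axes: x right, y down, z forward; pixel columns grow to the right and rows downward; lengths in m; the calibration is good to about 2 mm. A picture is of the moment at which its call begins. There is no depth.
- ctrl.close_job(): hands the job in, once; it reports no verdict.
The state is a dict: "time": time; "joint_positions": joint angles; "qd": joint speeds; "joint_torque": joint torques, N m; "position": TCP position; "tool_rot": TCP orientation; "ft_force": force on the tool from outside, world axes, zero at the start; "torque": the same for the moment, N m; "grip_width": opening from 0.0 (shut) to 1.0 (fully open).
Only numpy, scipy, OpenCV 4.12 (cv2) and the standard library are available. Lean on these libraries where they do the work, as an engineer would, in place of code of your own. Each camera call takes 0.05 s, during which the arm holds its last target.

TASK

Use the pine offcut to lift the flip cover of the trim console, and leave the offcut lying flat on the raised pedestal, pushed fully home against the ledge at the hinge, so that it holds the cover open by itself. Then turn the trim knob clockwise until its lug bears firmly but gently against the set screw of the stop post, and let go with the lug still at the stop. Never ram or force anything, and leave the other things on the bench where they are.

Things in the scene. Friction and masses are not known exactly. Their poses are not given: they have to be found in the camera images.
- console: grey trim console, fixed to the bench, 205 x 230 x 72 mm. Origin: under it at bench level; x points to its hinge side (away from the robot), y to its left (knob) side, z up. Low deck at z 24 mm (x -98 to 107, y -105 to 125 mm); on it a dial plate of 47 mm radius, top z 27 mm, centre x -15, y 70 mm
- ledge (a point): middle of the top front edge of the home ledge (console x 90, y -62.5, z 72 mm): an upright step, 12 mm high over the pedestal, that closes the pedestal's far end; a block slid along the pedestal is home when its end meets this step. The hinge axis of the cover runs along y at console x 90, z 60 mm
- cover (a joint): angle of the flip cover, rad: 0 closed (level), grows upward, limit 1.53. Flat panel 4 mm thick, console y -90 to 110 mm, 100 g, free hinge: falls shut unless propped. Its underside lies 2 mm above the hinge axis (console z 62 mm closed). A block 22 mm high, home at the ledge, holds it at about 1.48; 4 mm short of home at about 1.3; farther off it slides back and the cover falls
- cover_lip (a point): middle of the underside of the cover's front edge, 145 mm from the hinge axis; closed, it overhangs the pedestal's front by 30 mm, with 38 mm of free height below it over the low deck
- knob: black trim knob under the cover; turns about the vertical through its origin (console x -15, y 70, z 27 mm). Upright grip bar 44 mm along its own x, 14 mm thick along y, 4 to 32 mm above the origin. A steel lug 8 mm wide sticks out from the bar's -x end to 41 mm from the axis, 4 to 14 mm above the origin. Friction torque about 0.05 N m; stays where it is left
- knob_grip (a point): on the knob's axis, 22 mm above its origin, in the upper part of the grip bar
- lug (a point): middle of the lug's leading flank, 36 mm from the axis: this face meets the tip of the stop's set screw when the knob is turned clockwise (seen from above)
- stop: steel stop post on the dial plate, 10 x 8 mm, 16 mm high, 39 mm from the knob's axis, at a new angle each day. Origin at the knob's origin. From its side a brass set screw (7 mm thick) points at the lug, out by an unknown 3 to 13 mm; its tip is the stop. With post and knob axes in line, a screw out by 8 mm just touches. 0.2 to 1.3 rad of clockwise turn remain
- stop_face (a point): where the screw's tip would be if it were out by 8 mm: the true tip, which meets the lug's point, lies up to 5 mm before or behind it, and is not measured, so it must be felt. The post gives stiffly (30 N m/rad about the knob's axis). Bear on it with 4 to 15 N (0.14 to 0.5 N m beyond the friction) for a moment; over 20 N bends the lug
- offcut: plain pine offcut, the prop: 55 mm along its x, 120 mm along its y, 22 mm high, 90 g; origin at the centre of its underside. Lies flat on the bench at the start, to the right of the machine's upright grey starter box (fixed, 250 mm high, front at about x 0.5 m, y -0.02 to 0.16 m), which stands between offcut and console
- sanding_block: cork sanding block, 46 x 76 x 26 mm, bystander
- part_tin: round tin with a green lid, 67 mm across, 32 mm high, bystander
- tape_roll: paper tape roll, 70 mm across, 19 mm high, bystander
- pliers: pliers, 156 mm long, bystander
- brass_gauge: brass ring, 32 mm across, 9 mm high, bystander
- brush: dust brush, 163 mm long, bystander
- powder_jar: jar with a black lid, 63 mm across, 68 mm high, bystander
- pedestal (a point): middle of the pedestal's front top edge (console x -25, y -62.5, z 60 mm). The raised pedestal has a flat top at console z 60 mm, x -25 to 90, y -105 to -20 mm; it ends at the home ledge

How it is judged:
On the way, in this order (a step that is already met when the one before it is completed fails the run):
1. the offcut, let go and lying on the pedestal, holds the cover open (over 1.31 rad) (value of joint cover above 1.31 rad and z of offcut in the frame of console between 0.055 and 0.065 m and angle between offcut's own z axis and vertical below 0.1 rad and contact force between the fingers and offcut below 0.05 N and contact force between each of the arm, the fingers and console below 0.05 N), for 0.4 s.
2. with the cover propped, the knob's lug bears on the stop's set screw with more than 3 N (contact force between knob and stop above 3 N and value of joint cover above 1.31 rad), for 0.1 s.
At the end, for the whole second after the job is handed in: The offcut lies flat (within 0.1 rad) and still on the pedestal, its underside at the pedestal's top within 5 mm, and the cover stands open on it above 1.31 rad; the lug's point is within 7 mm of the stop_face point, as it is when the lug is left at the screw's tip (distance between lug and stop_face below 0.007 m and value of joint cover above 1.31 rad and z of offcut in the frame of console between 0.055 and 0.065 m and angle between offcut's own z axis and vertical below 0.1 rad and linear speed of offcut below 0.01 m/s); the robot touches nothing.
It fails at once if the lug is forced against the stop (over 20 N) (contact force between knob and stop above 20 N).
It fails at once if the offcut is rammed against the console or its cover (over 60 N) (contact force between offcut and console above 60 N).
It fails at once if a bystander is pushed more than 30 mm (distance of any of sanding_block, part_tin, tape_roll, pliers, brass_gauge, brush, powder_jar from where it was at the start of the episode above 0.03 m).
It also fails if it takes over 72 s, if anything falls off the work surface, if the arm or the gripper's body presses on something with over 40 N, if the wrist force passes 120 N, or if a joint passes its speed limit or range.

## Working session

There is one attempt and no reset: what is moved stays moved. The work goes in short steps, Python scripts to look and compute and a tool call to move; the robot and the scene stay as the last step left them, time stands still between calls to the robot, and variables do not carry over. Pictures are saved under pics/ and viewed, and the job is handed in when it is done.

Besides the shell and the picture viewer there is one more tool, called after "Emit:" in YAML: its name, and indented under it one key for each argument. drive_tool: Moves the arm, as the interface text tells. Its arguments: {"type":"object","properties":{"rows":{"type":"array"},"grip_force":{"type":"number"}},"required":["rows"]}

```bash
ls; mkdir -p pics
python3 - <<'E'
from bench import ctrl
import cv2
s=ctrl.get_state(); print(s)
for n in("scene","top"):
    d=ctrl.get_image(n); cv2.imwrite(f"pics/{n}0.png",d["img"]); print(n,d["camera_matrix"],d["k1"],d["R"],d["t"])
E
```

```text
pics
{'time': 0.0, 'joint_positions': array([-1.30989725,  0.32180555, -0.07009213,  1.45169667,  0.02265807,
        1.37076268, -0.05690525]), 'qd': array([ 2.86624684e-04, -9.24351836e-05, -1.01460274e-03,  7.46739469e-04,
       -5.00399146e-04, -7.60965298e-04,  9.97523336e-04]), 'joint_torque': array([ 1.93524215e-04, -4.91285598e+01, -4.04053247e-01, -3.12533891e+01,
       -6.40400453e-02,  4.38581093e-02,  1.70417215e-04]), 'position': array([0.15872967, 0.62978032, 0.235462  ]), 'tool_rot': array([ 2.47692960e+00,  1.93039027e+00, -2.18054412e-03]), 'ft_force': array([ 0.27554475,  0.30263276, -0.12629614]), 'torque': array([-0.040637  ,  0.04202542,  0.02311557]), 'grip_width': 1.0011038132179018}
scene [[592.08610338   0.         322.49696436]
 [  0.         592.08610338 234.09364115]
 [  0.           0.           1.        ]] -0.030235514958936983 [[-0.67457451 -0.7377636   0.02557527]
 [-0.36172727  0.30014774 -0.88264643]
 [ 0.64350805 -0.60466206 -0.46934123]] [0.43120988 0.24676317 1.36996393]
top [[565.11247011   0.         324.35632805]
 [  0.         565.11247011 240.36754202]
 [  0.           0.           1.        ]] -0.18113450492762 [[ 0.01113052 -0.99993289  0.00321327]
 [-0.99686944 -0.01134786 -0.07824671]
 [ 0.07827792 -0.00233228 -0.99692885]] [0.0651358  0.54331377 1.62265723]
```

View pics/scene0.png

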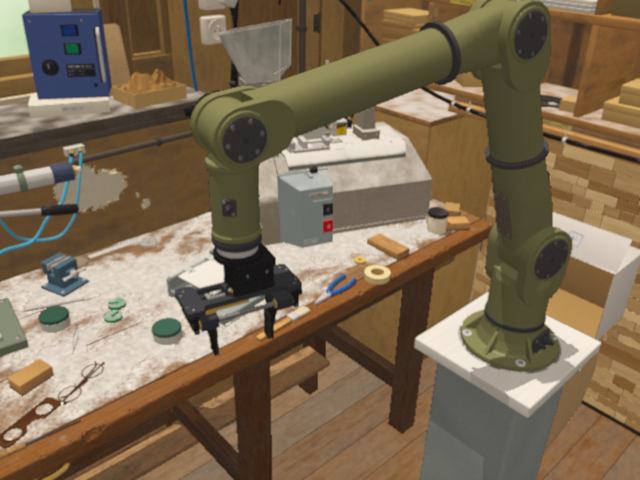

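View pics/top0.png

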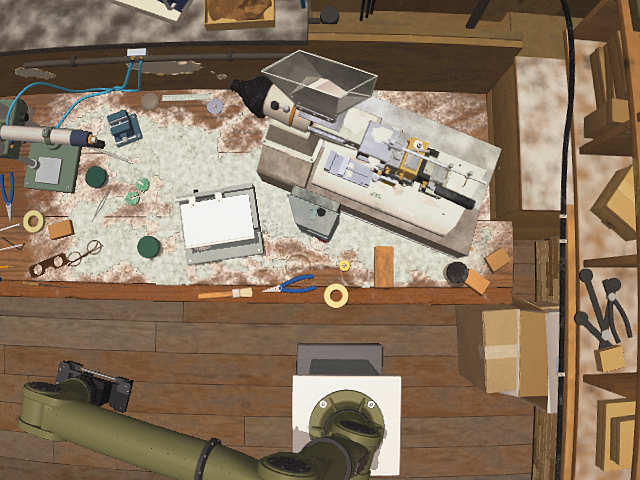

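```bash
cat > h.py <<'E'
import numpy as np, cv2
from bench import ctrl
from scipy.spatial.transform import Rotation as Ro
def grab(n,name=None):
    d=ctrl.get_image(n)
    if name: cv2.imwrite(f"pics/{name}.png",d["img"])
    return d
def proj(d,X):
    X=np.atleast_2d(X); c=X@d["R"].T+d["t"]; s=c[:,:2]/c[:,2:]
    s=s*(1+d["k1"]*(s**2).sum(1,keepdims=True)); K=d["camera_matrix"]
    return s*[K[0,0],K[1,1]]+K[:2,2]
def bp(d,uv,z):
    uv=np.atleast_2d(np.array(uv,float)); K=d["camera_matrix"]
    s=cv2.undistortPoints(uv[:,None],K,np.array([d["k1"],0,0,0.]))[:,0]
    r=np.c_[s,np.ones(len(s))]@d["R"]; o=-d["R"].T@d["t"]
    return o+r*((z-o[2])/r[:,2])[:,None]
def crop(img,x0,y0,x1,y1,f,name):
    c=cv2.resize(img[y0:y1,x0:x1],None,fx=f,fy=f,interpolation=cv2.INTER_CUBIC); cv2.imwrite(f"pics/{name}.png",c)
E
python3 - <<'E'
from h import *
d=grab("top"); crop(d["img"],170,170,280,270,7,"t_con"); crop(d["img"],360,235,410,300,9,"t_off"); crop(d["img"],190,170,450,310,3,"t_mid")
d=grab("scene"); crop(d["img"],150,240,310,340,5,"s_con")
E
```

```text
(no output)
```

View pics/t_con.png

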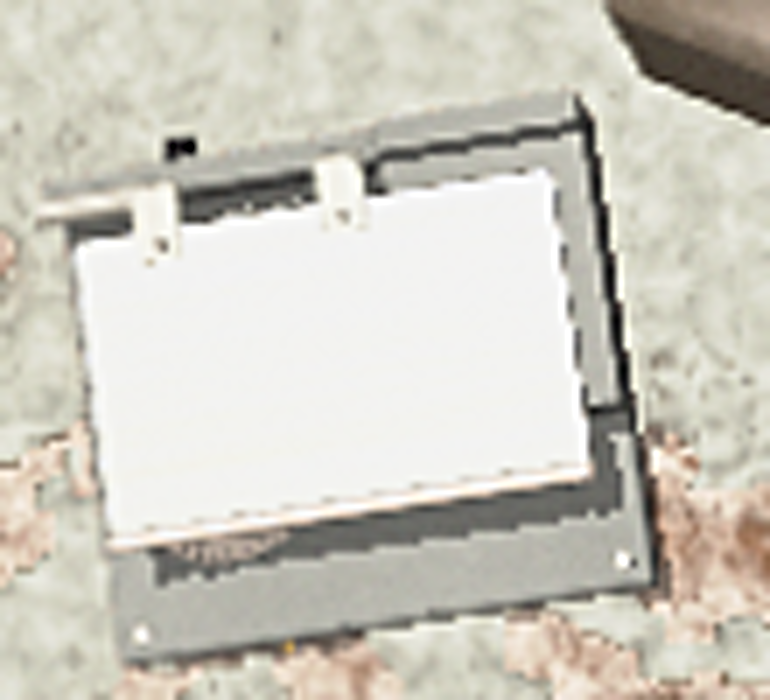

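View pics/t_off.png

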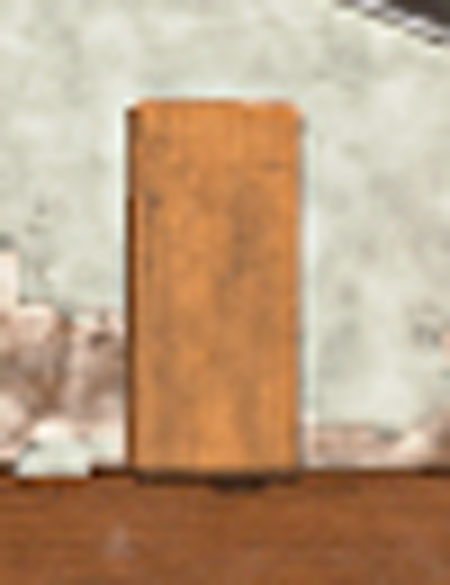

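View pics/t_mid.png

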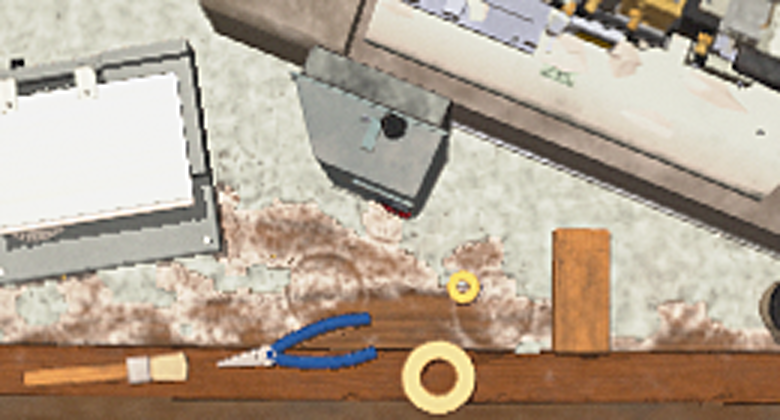

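View pics/s_con.png

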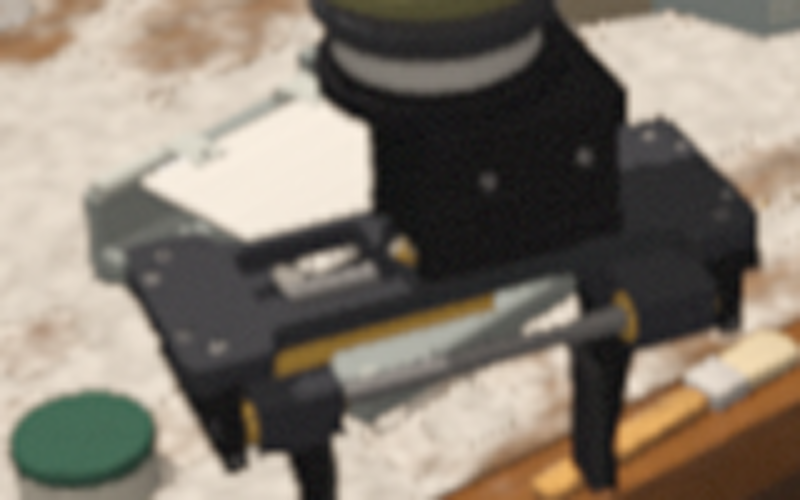

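Run:
```python
from h import *
from scipy.optimize import least_squares
d=grab("top")
P=np.array([[-98,125,24],[-98,-105,24],[-55,110,66],[-55,-90,66],[-25,-105,60]])/1e3
U=np.array([[125,658],[657,583],[110,541],[590,466],[632,408]])/7+170-0.4
def W(p): 
    c,s=np.cos(p[2]),np.sin(p[2]); return np.c_[p[0]+c*P[:,0]-s*P[:,1],p[1]+s*P[:,0]+c*P[:,1],P[:,2]]
r=least_squares(lambda p:(proj(d,W(p))-U).ravel(),[.55,.2,0.1]); print(r.x,r.fun.reshape(-1,2))
O=np.array([[131,100],[300,102],[300,470],[135,470]])/9+[360,235]-0.45
w=bp(d,O,.022); print(w, w.mean(0)); print(np.arctan2(*(w[0]-w[3])[1::-1]),np.arctan2(*(w[1]-w[2])[1::-1]), np.linalg.norm(w-np.roll(w,1,0),axis=1))
# others from mid crop
M=np.array([[462,288],[438,377],[370,320],[375,353],[218,363],[450,120],[405,215],[325,180],[295,75]])/3+[190,170]-.3
print(bp(d,M[:5],.01)); print(bp(d,M[5:],.25)); print(bp(d,M[5:],.0))
```

```text
[0.58576272 0.36552702 0.14938043] [[-1.22051691 -0.23754202]
 [ 0.20654171 -0.21546145]
 [ 0.74132678  0.29799809]
 [ 1.06405474  1.3905413 ]
 [-0.83014317 -1.25471164]]
[[ 0.52867806 -0.07369698  0.022     ]
 [ 0.52863276 -0.12861873  0.022     ]
 [ 0.40970919 -0.12905392  0.022     ]
 [ 0.40928391 -0.0756693   0.022     ]] [ 0.46907598 -0.10175973  0.022     ]
0.01651788093272433 0.0036593934781167063 [0.11941044 0.05492176 0.11892437 0.05338631]
[[0.46986204 0.01390629 0.01      ]
 [0.38316583 0.03640358 0.01      ]
 [0.43774724 0.10306864 0.01      ]
 [0.40576598 0.09782327 0.01      ]
 [0.39405639 0.25045209 0.01      ]]
[[0.60239073 0.0340518  0.25      ]
 [0.5220818  0.07089492 0.25      ]
 [0.55065487 0.13807475 0.25      ]
 [0.63910735 0.16471018 0.25      ]]
[[0.635817   0.02677694 0.        ]
 [0.54126866 0.07015263 0.        ]
 [0.57490796 0.14924397 0.        ]
 [0.67904377 0.18060207 0.        ]]
```

```bash
cat >> h.py <<'E'
def yaw(s):
    x=Ro.from_rotvec(s["tool_rot"]).as_matrix()[:,0]; return np.arctan2(x[1],x[0])
def go(wps,s=None):
    """wps: list of (x,y,z,psi) world -> scaled rows"""
    s=s or ctrl.get_state(); R=Ro.from_rotvec(s["tool_rot"]).as_matrix(); p=s["position"]
    print("t",round(s["time"],2),"p",p.round(4),"yaw",round(yaw(s),4),"F",s["ft_force"].round(2),"T",s["torque"].round(3),"w",round(s["grip_width"],4))
    for w in wps:
        v=R.T@(np.array(w[:3])-p)/.3; d=w[3]-yaw(s); d=(d+np.pi)%(2*np.pi)-np.pi
        print(w,"->",v.round(4), round(-d/np.pi,4))
E
python3 - <<'E'
from h import *
go([(.42,.42,.32,1.58)])
print(Ro.from_rotvec(ctrl.get_state()["tool_rot"]).as_matrix().round(4))
E
```

```text
t 0.25 p [0.1588 0.6301 0.236 ] yaw 1.324 F [-0.58  0.07  0.06] T [-0.002 -0.021 -0.024] w 0.9975
(0.42, 0.42, 0.32, 1.58) -> [-0.4665  1.0155 -0.2794] -0.0815
[[ 2.443e-01  9.697e-01 -2.000e-04]
 [ 9.697e-01 -2.443e-01 -9.000e-04]
 [-9.000e-04  1.000e-04 -1.000e+00]]
```

Emit:
drive_tool:
  rows:
    - [[-0.46,1.0,-0.28,-0.081,0],[-0.46,1.0,-0.28,-0.081,0],[-0.46,1.0,-0.28,-0.081,0],[-0.46,1.0,-0.28,-0.081,0],[-0.46,1.0,-0.28,-0.081,0],[-0.46,1.0,-0.28,-0.081,0]]
  grip_force: 40

```text
time: 1.0
position: [0.4199, 0.4197, 0.3218]
tool_rot: [2.218, 2.222, 0.003]
ft_force: [-1.0, 0.4, 0.2]
grip_width: 0.999
```

Run:
```python
from h import *
go([(.45,.15,.32,1.58),(.436,-.102,.32,1.58)])
```

```text
t 1.0 p [0.4199 0.4197 0.3218] yaw 1.5725 F [-1.02  0.38  0.23] T [0.037 0.079 0.036] w 0.9993
(0.45, 0.15, 0.32, 1.58) -> [-0.8993  0.0988  0.0063] -0.0024
(0.436, -0.102, 0.32, 1.58) -> [-1.7392  0.0507  0.006 ] -0.0024
```

Emit:
drive_tool:
  rows:
    - [[-0.9,0.1,0,-0.0024,0],[-0.9,0.1,0,-0.0024,0],[-0.9,0.1,0,-0.0024,0],[-0.9,0.1,0,-0.0024,0],[-1.0,0.1,0,-0.0024,0],[-1.0,0.1,0,-0.0024,0]]

```text
time: 1.75
position: [0.449, 0.1187, 0.3212]
tool_rot: [2.213, 2.229, 0.002]
ft_force: [-0.9, 0.4, 0.4]
grip_width: 0.999
```

Run:
```python
from h import *
go([(.436,-.102,.25,1.575),(.436,-.102,.016,1.575)])
```

```text
t 1.75 p [0.449  0.1187 0.3212] yaw 1.5777 F [-0.94  0.37  0.35] T [ 0.065  0.009 -0.044] w 0.9989
(0.436, -0.102, 0.25, 1.575) -> [-0.7354 -0.0486  0.2369] 0.0009
(0.436, -0.102, 0.016, 1.575) -> [-0.7358 -0.0496  1.0169] 0.0009
```

Emit:
drive_tool:
  rows:
    - [[-0.735,-0.048,0.1,0,0],[-0.735,-0.048,0.2,0,0],[-0.735,-0.048,0.3,0,0],[-0.735,-0.048,0.5,0,0],[-0.735,-0.048,0.7,0,0],[-0.735,-0.048,0.7,0,0]]

```text
time: 2.5
position: [0.4356, -0.0968, 0.1077]
tool_rot: [-2.203, -2.236, 0.003]
ft_force: [0.8, -0.6, 0.2]
grip_width: 1.002
```

Run:
```python
from h import *
go([(.436,-.102,.016,1.575)])
d=grab("scene","s1"); crop(d["img"],330,180,470,290,5,"s1c"); crop(d["img"],140,220,340,360,4,"s1con")
```

```text
t 2.5 p [ 0.4356 -0.0968  0.1077] yaw 1.5858 F [ 0.82 -0.6   0.19] T [ 0.012 -0.087 -0.016] w 1.0018
(0.436, -0.102, 0.016, 1.575) -> [-0.0174  0.002   0.3058] 0.0034
```

View pics/s1c.png

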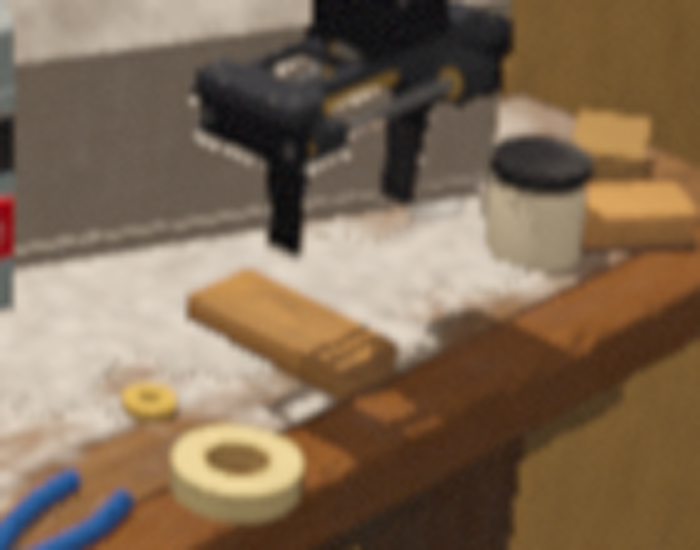

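View pics/s1con.png

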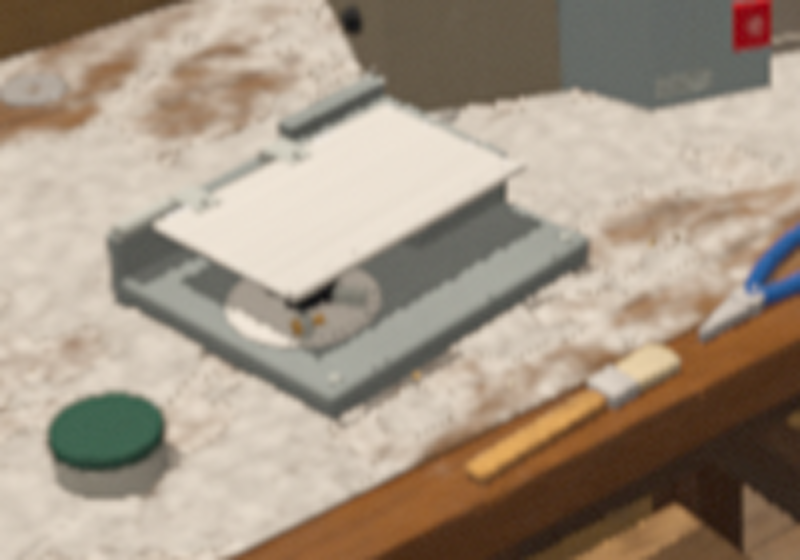

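Run:
```python
from h import *
im=cv2.imread("pics/s1.png"); crop(im,160,235,290,325,6,"s1con2")
```

```text
(no output)
```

View pics/s1con2.png

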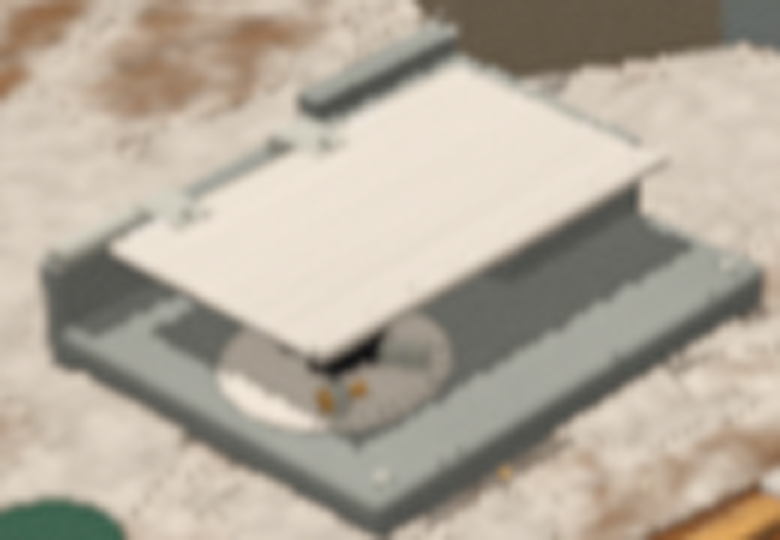

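Emit:
drive_tool:
  rows:
    - [[-0.017,0.002,0.2,0.0034,0],[-0.017,0.002,0.25,0.0034,0],[-0.017,0.002,0.306,0.0034,0],[-0.017,0.002,0.306,0.0034,0]]

```text
time: 3.05
position: [0.4383, -0.1015, 0.0192]
tool_rot: [-2.215, -2.227, 0.001]
ft_force: [-0.2, 0.3, 0.2]
grip_width: 1.003
```

Emit:
drive_tool:
  rows:
    - [[0,0,0.005,0,0],[0,0,0.005,0,120],[0,0,0.005,0,160],[0,0,0.005,0,200],[0,0,0.005,0,200],[0,0,0.005,0,200],[0,0,0.005,0,200]]
  grip_force: 50

```text
time: 3.92
position: [0.438, -0.1023, 0.0174]
tool_rot: [-2.216, -2.226, -0.0]
ft_force: [-0.7, -0.5, 1.4]
grip_width: 0.624
```

Run:
```python
from h import *
from scipy.optimize import least_squares
dt=grab("top","t2"); ds=grab("scene","s2"); crop(ds["img"],330,180,470,290,5,"s2c"); crop(dt["img"],340,225,430,310,7,"t2c")
Pt=np.array([[-98,125,24],[-98,-105,24],[-55,110,66],[-55,-90,66],[-25,-105,60]])/1e3
Ut=np.array([[125,658],[657,583],[110,541],[590,466],[632,408]])/7+170-0.4
Ps=np.array([[-98,125,24],[-98,-105,24],[-55,110,66],[-55,-90,66]])/1e3
Us=np.array([[380,508],[760,275],[320,360],[668,160]])/6+[160,235]-.4
def W(p,P): 
    c,s=np.cos(p[2]),np.sin(p[2]); return np.c_[p[0]+c*P[:,0]-s*P[:,1],p[1]+s*P[:,0]+c*P[:,1],P[:,2]]
f=lambda p:np.r_[(proj(dt,W(p,Pt))-Ut).ravel(),(proj(ds,W(p,Ps))-Us).ravel()]
r=least_squares(f,[.58,.36,0.15],loss="soft_l1"); print(r.x,r.fun.reshape(-1,2).round(2), f(r.x).reshape(-1,2).round(2))
g=lambda p:(proj(ds,W(p,Ps))-Us).ravel()
print(least_squares(g,[.58,.36,.15]).x)
s=ctrl.get_state(); print(s["position"],yaw(s),s["grip_width"],s["ft_force"])
```

```text
[0.58562721 0.3658587  0.157531  ] [[-1.02  0.11]
 [ 0.32 -0.5 ]
 [ 0.82  0.63]
 [ 1.07  1.16]
 [-0.92 -1.51]
 [-1.27  0.06]
 [ 1.09 -1.26]
 [-0.15  0.15]
 [ 0.03  0.63]] [[-1.02  0.11]
 [ 0.32 -0.5 ]
 [ 0.82  0.63]
 [ 1.07  1.16]
 [-0.92 -1.51]
 [-1.27  0.06]
 [ 1.09 -1.26]
 [-0.15  0.15]
 [ 0.03  0.63]]
[0.58532465 0.36676019 0.17007362]
[ 0.43801608 -0.10231176  0.01736205] 1.5753353187891561 0.6312961241416146 [-0.65276883 -0.10867394  2.17316855]
```

View pics/s2c.png

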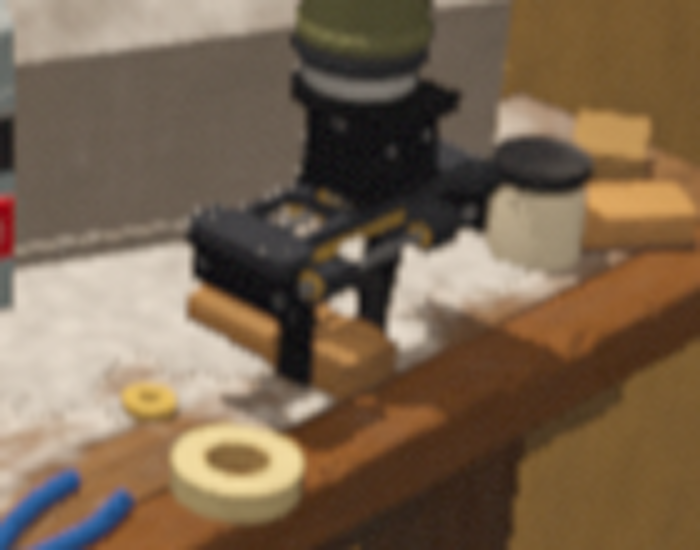

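View pics/t2c.png

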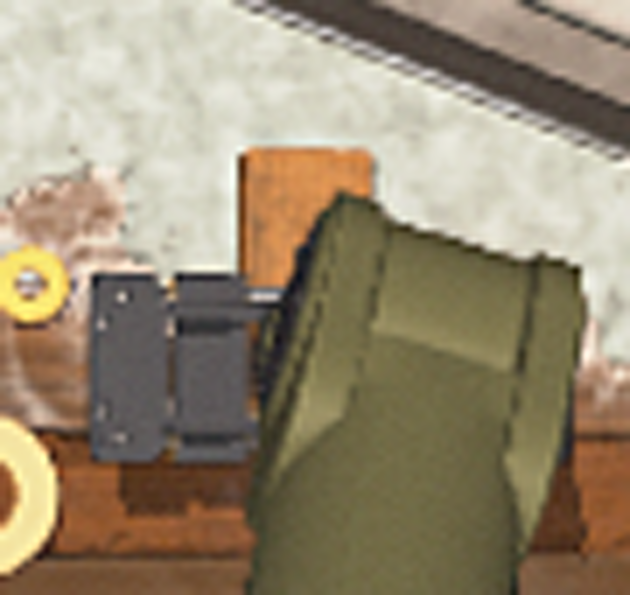

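Emit:
drive_tool:
  rows:
    - [[0,0,-0.1,0,200],[0,0,-0.3,0,200],[0,0,-0.5,0,200],[0,0,-0.7,0,200],[0,0,-0.9,0,200],[0,0,-0.97,0,200],[0,0,-0.97,0,200]]

```text
time: 4.9
position: [0.4387, -0.1025, 0.3093]
tool_rot: [2.215, 2.225, 0.004]
ft_force: [-0.1, -0.2, -1.7]
grip_width: 0.63
```

```bash
cat >> h.py <<'E'
CX,CY,CA=.5856,.3658,.155
def c2w(x,y):
    c,s=np.cos(CA),np.sin(CA); return CX+c*x-s*y, CY+s*x+c*y
E
python3 - <<'E'
from h import *
x,y=c2w(-.165,-.0625); print(x,y)
go([(.45,.13,.32,1.726),(x,y,.32,1.726),(x,y,.0514,1.726)])
d=grab("scene","s3"); crop(d["img"],330,100,470,230,5,"s3c")
E
```

```text
0.4322268536279468 0.27857656294357136
t 4.9 p [ 0.4387 -0.1025  0.3093] yaw 1.5753 F [-0.09 -0.2  -1.74] T [0.    0.071 0.028] w 0.6305
(0.45, 0.13, 0.32, 1.726) -> [ 0.7748  0.0413 -0.0352] -0.048
(np.float64(0.4322268536279468), np.float64(0.27857656294357136), 0.32, 1.726) -> [ 1.2704 -0.0157 -0.0351] -0.048
(np.float64(0.4322268536279468), np.float64(0.27857656294357136), 0.0514, 1.726) -> [ 1.27   -0.0184  0.8602] -0.048
```

View pics/s3c.png

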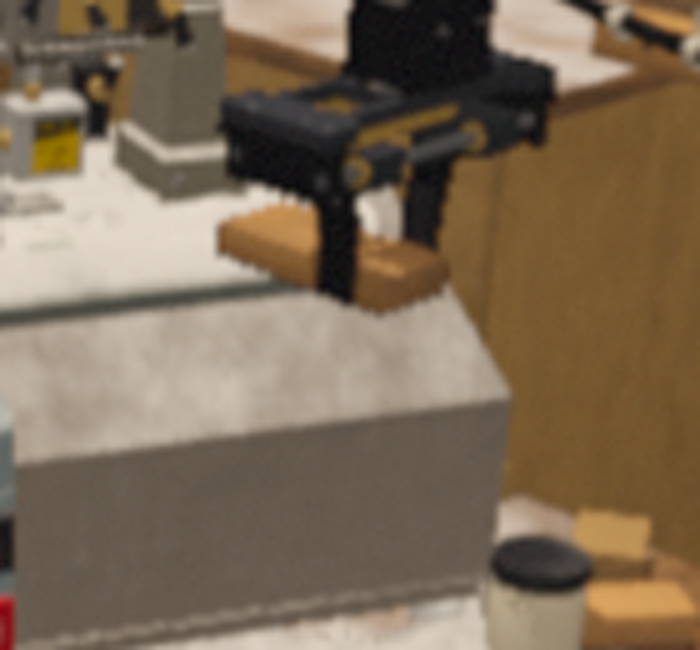

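Emit:
drive_tool:
  rows:
    - [[1.0,0.03,-0.035,-0.048,200],[1.0,0.03,-0.035,-0.048,200],[1.0,0.03,-0.035,-0.048,200],[1.0,0.03,-0.035,-0.048,200],[1.0,0.03,-0.035,-0.048,200],[1.0,0.03,-0.035,-0.048,200],[1.0,0.03,-0.035,-0.048,200]]

```text
time: 5.82
position: [0.4451, 0.1966, 0.3167]
tool_rot: [-2.043, -2.386, 0.006]
ft_force: [0.1, 0.0, -0.5]
grip_width: 0.63
```

Run:
```python
from h import *
x,y=c2w(-.165,-.0625); print(x,y)
go([(x,y,.32,1.726),(x,y,.1,1.726),(x,y,.0514,1.726)])
```

```text
0.4322268536279468 0.27857656294357136
t 5.83 p [0.4451 0.1966 0.3167] yaw 1.7256 F [ 0.07  0.01 -0.52] T [-0.054  0.046 -0.062] w 0.6301
(np.float64(0.4322268536279468), np.float64(0.27857656294357136), 0.32, 1.726) -> [ 0.2765 -0.0004 -0.0117] -0.0001
(np.float64(0.4322268536279468), np.float64(0.27857656294357136), 0.1, 1.726) -> [0.2782 0.002  0.7216] -0.0001
(np.float64(0.4322268536279468), np.float64(0.27857656294357136), 0.0514, 1.726) -> [0.2786 0.0026 0.8836] -0.0001
```

Emit:
drive_tool:
  rows:
    - [[0.2,0.002,0,0,200],[0.278,0.002,0.1,0,200],[0.278,0.002,0.25,0,200],[0.278,0.002,0.45,0,200],[0.278,0.002,0.65,0,200],[0.278,0.002,0.8,0,200],[0.278,0.002,0.884,0,200],[0.278,0.002,0.884,0,200],[0.278,0.002,0.884,0,200]]

```text
time: 6.95
position: [0.4343, 0.2797, 0.0546]
tool_rot: [2.044, 2.385, 0.002]
ft_force: [0.3, 0.3, -0.6]
grip_width: 0.626
```

Run:
```python
from h import *
x,y=c2w(-.121,-.0625)
go([(x,y,.0514,1.726)])
d=grab("scene","s4"); crop(d["img"],170,180,330,310,5,"s4c")
d=grab("top","t4"); crop(d["img"],170,170,300,270,6,"t4c")
```

```text
t 6.95 p [0.4343 0.2797 0.0546] yaw 1.7245 F [ 0.28  0.32 -0.55] T [0.066 0.006 0.018] w 0.6257
(np.float64(0.47569936098201343), np.float64(0.28536928731238165), 0.0514, 1.726) -> [-0.0024  0.1392  0.011 ] -0.0005
```

View pics/s4c.png

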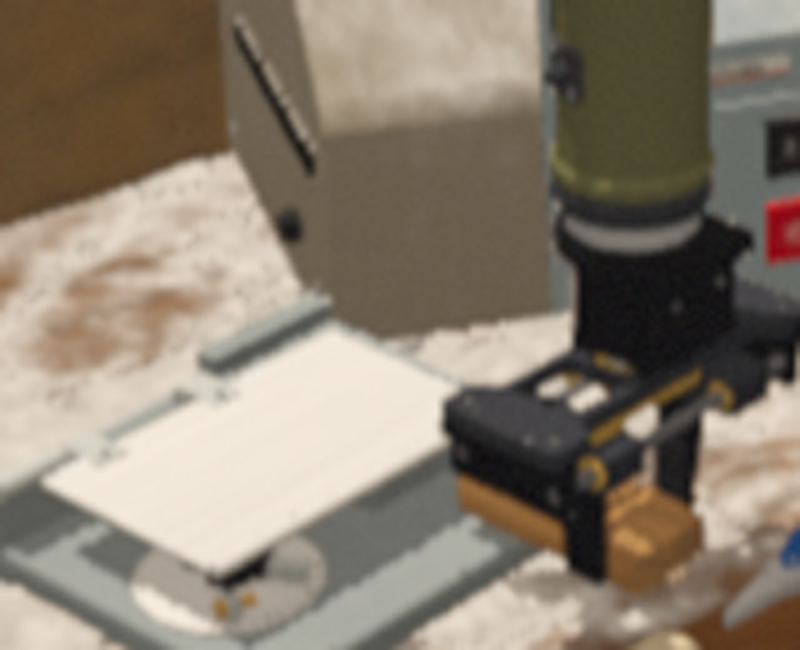

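View pics/t4c.png

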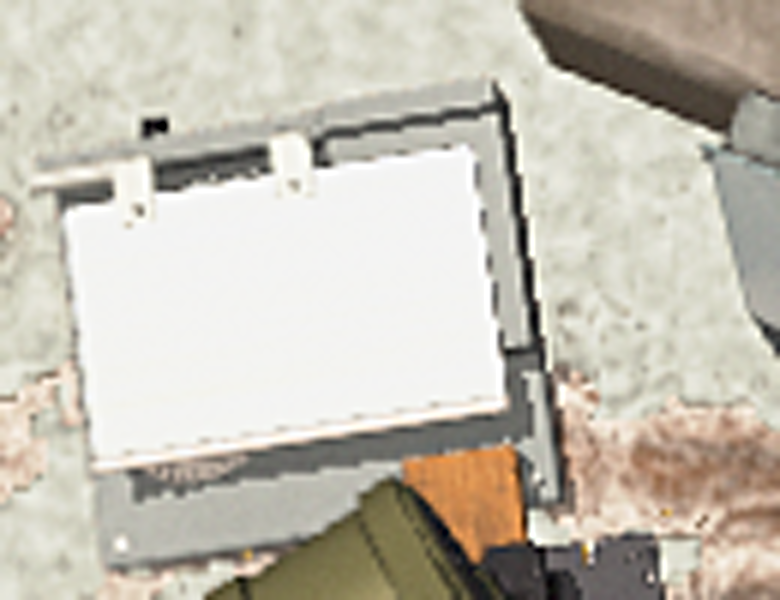

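Run:
```python
from h import *
d=grab("top")
O=np.array([[405,460],[518,448],[525,540]])/6+170-.4
s=ctrl.get_state(); top=s["position"][2]-.0174+.022
w=bp(d,O,top); print(w); e=w[0]-w[1]; print(np.arctan2(-e[0],e[1]), np.linalg.norm(e), w[:2].mean(0)-s["position"])
e=w[1]-w[2]; print(np.arctan2(e[1],e[0]))
def w2c(p):
    c,s=np.cos(CA),np.sin(CA); q=p[:2]-[CX,CY]; return c*q[0]+s*q[1], -s*q[0]+c*q[1]
print([w2c(p) for p in w],w2c(s["position"]))
C=np.array([[95,468],[505,405],[472,150],[65,212]])/6+170-.4
v=bp(d,C,.066); print([w2c(p) for p in v]); e=v[0]-v[1]; print(np.arctan2(-e[0],e[1])); e=v[2]-v[1]; print(np.arctan2(e[1],e[0]))
e=v[3]-v[0]; print(np.arctan2(e[1],e[0]))
```

```text
[[0.51983211 0.31974505 0.0597197 ]
 [0.52617604 0.26589592 0.0597197 ]
 [0.48256692 0.26170593 0.0597197 ]]
0.11726866713096183 0.054221533686009085 [0.08864552 0.01219181 0.0046    ]
0.09578645008049855
[(np.float64(-0.07208939877999956), np.float64(-0.0353495664410785)), (np.float64(-0.07413476412030917), np.float64(-0.08953250836829098)), (np.float64(-0.1178679276731963), np.float64(-0.08693988166888988))] (np.float64(-0.1625770461628056), np.float64(-0.06080158572791117))
[(np.float64(-0.05518665568843886), np.float64(0.11196029922402245)), (np.float64(-0.053598890408846134), np.float64(-0.08682034759502533)), (np.float64(0.06956901825870898), np.float64(-0.08723285251600181)), (np.float64(0.06904458770207485), np.float64(0.11154369678383452))]
0.1629873546018094
0.15165088590736228
0.1516465691948104
```

```bash
sed -i 's/^CX,CY,CA=.*/CX,CY,CA=.5856,.3670,.154/' h.py
python3 - <<'E'
from h import *
x,y=c2w(-.122,-.0625)
go([(x,y,.050,1.745)])
E
```

```text
t 7.1 p [0.4344 0.2806 0.0551] yaw 1.7257 F [-0.07 -0.02 -1.17] T [ 0.045  0.06  -0.005] w 0.6317
(np.float64(0.4746308198162038), np.float64(0.2865258361377009), 0.05, 1.745) -> [-0.0013  0.1356  0.0174] -0.0061
```

Emit:
drive_tool:
  rows:
    - [[-0.001,0.0,0.017,-0.006,200],[-0.001,0.05,0.017,-0.006,200],[-0.001,0.1,0.017,-0.006,200],[-0.001,0.135,0.017,-0.006,200],[-0.001,0.135,0.017,-0.006,200],[-0.001,0.135,0.017,-0.006,200]]

```text
time: 7.85
position: [0.473, 0.286, 0.0482]
tool_rot: [-2.02, -2.406, 0.001]
ft_force: [0.1, -0.7, 0.2]
grip_width: 0.624
```

Run:
```python
from h import *
go([])
d=grab("scene","s5"); crop(d["img"],170,180,330,310,5,"s5c")
d=grab("top","t5"); crop(d["img"],170,170,300,270,6,"t5c")
```

```text
t 7.85 p [0.473  0.286  0.0482] yaw 1.745 F [ 0.11 -0.74  0.23] T [0.051 0.056 0.021] w 0.6235
```

View pics/s5c.png

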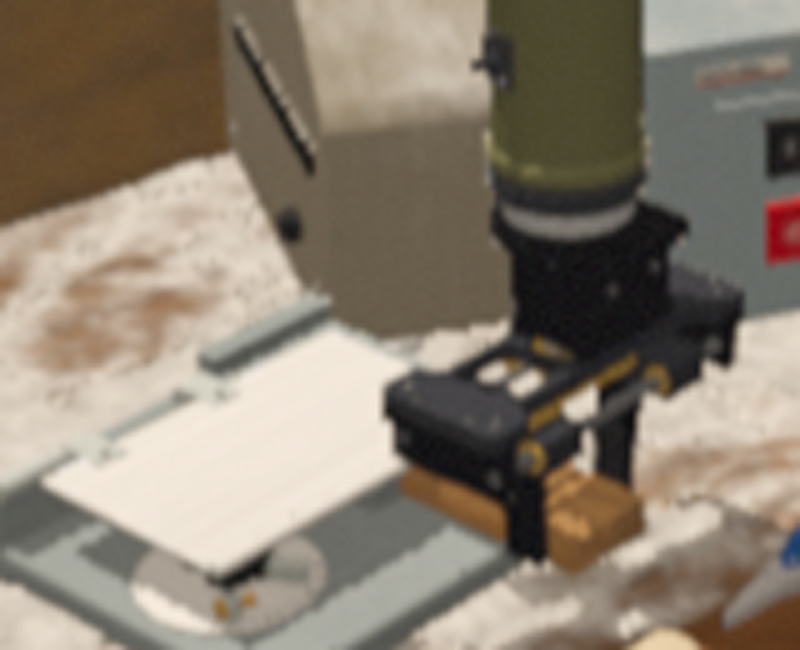

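View pics/t5c.png

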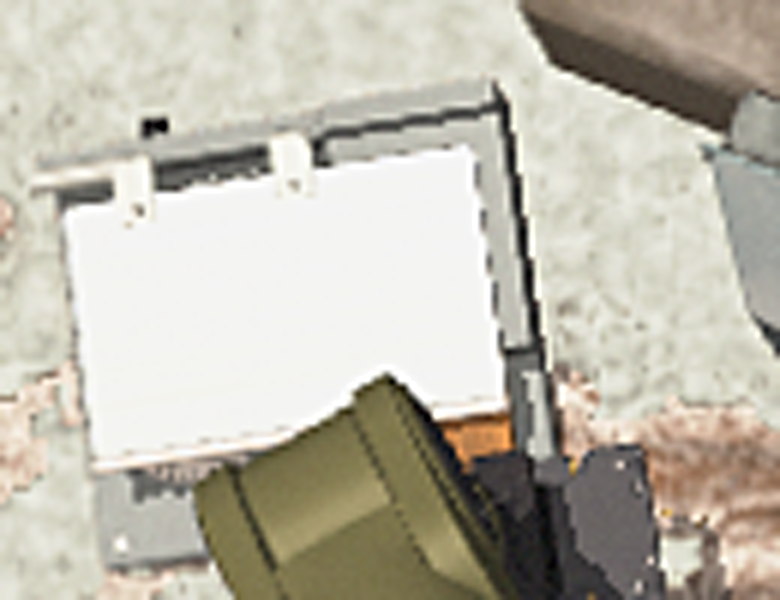

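Run:
```python
import numpy as np
x0,z0=-.0335,.0528
def pr(L):
    for x,z in L: print([round(float(-.02*(x-x0)/.3),3),round(float((x-x0)/.3),3),round(float(-(z-z0)/.3),3)], round(x,4),round(z,4))
pr([(-.0335,.062),(-.0335,.072),(-.033,.082),(-.033,.088)]+[(.09-.115*np.cos(p),.06+.115*np.sin(p)) for p in np.arange(.35,1.31,.1)])
print()
pr([(.09-r*np.cos(1.25),.06+r*np.sin(1.25)) for r in np.arange(.11,.025,-.01)])
```

```text
[-0.0, 0.0, -0.031] -0.0335 0.062
[-0.0, 0.0, -0.064] -0.0335 0.072
[-0.0, 0.002, -0.097] -0.033 0.082
[-0.0, 0.002, -0.117] -0.033 0.088
[-0.001, 0.052, -0.155] -0.018 0.0994
[-0.001, 0.066, -0.191] -0.0136 0.11
[-0.002, 0.085, -0.224] -0.008 0.1201
[-0.002, 0.107, -0.256] -0.0015 0.1296
[-0.003, 0.131, -0.285] 0.0059 0.1384
[-0.003, 0.159, -0.312] 0.0141 0.1464
[-0.004, 0.189, -0.336] 0.0231 0.1535
[-0.004, 0.221, -0.357] 0.0328 0.1598
[-0.005, 0.255, -0.374] 0.043 0.165
[-0.006, 0.291, -0.388] 0.0537 0.1691

[-0.006, 0.296, -0.372] 0.0553 0.1644
[-0.006, 0.307, -0.34] 0.0585 0.1549
[-0.006, 0.317, -0.309] 0.0616 0.1454
[-0.007, 0.328, -0.277] 0.0648 0.1359
[-0.007, 0.338, -0.245] 0.0679 0.1264
[-0.007, 0.349, -0.214] 0.0711 0.1169
[-0.007, 0.359, -0.182] 0.0742 0.1074
[-0.007, 0.37, -0.151] 0.0774 0.098
[-0.008, 0.38, -0.119] 0.0805 0.0885
```

First part: lift to about 0.45 rad, then look.

Emit:
drive_tool:
  rows:
    - [[0,0,-0.03,0,200],[0,0,-0.06,0,200],[0,0,-0.09,0,200],[0,0.002,-0.117,0,200],[0,0.025,-0.135,0,200],[-0.001,0.052,-0.155,0,200],[-0.001,0.066,-0.191,0,200],[-0.001,0.066,-0.191,0,200]]

```text
time: 8.95
position: [0.4942, 0.2896, 0.1069]
tool_rot: [2.02, 2.405, 0.003]
ft_force: [0.6, 0.2, -2.5]
grip_width: 0.625
```

Run:
```python
from h import *
go([])
d=grab("scene","s6"); crop(d["img"],170,170,330,300,5,"s6c")
d=grab("top","t6"); crop(d["img"],170,170,300,270,6,"t6c")
```

```text
t 8.95 p [0.4942 0.2896 0.1069] yaw 1.7444 F [ 0.58  0.19 -2.54] T [-0.026  0.102  0.009] w 0.6254
```

View pics/s6c.png

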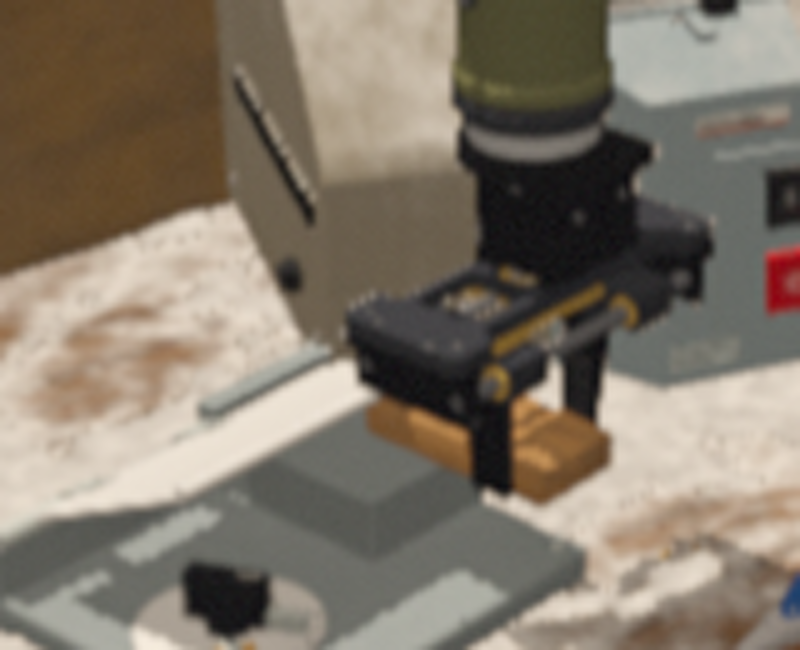

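View pics/t6c.png

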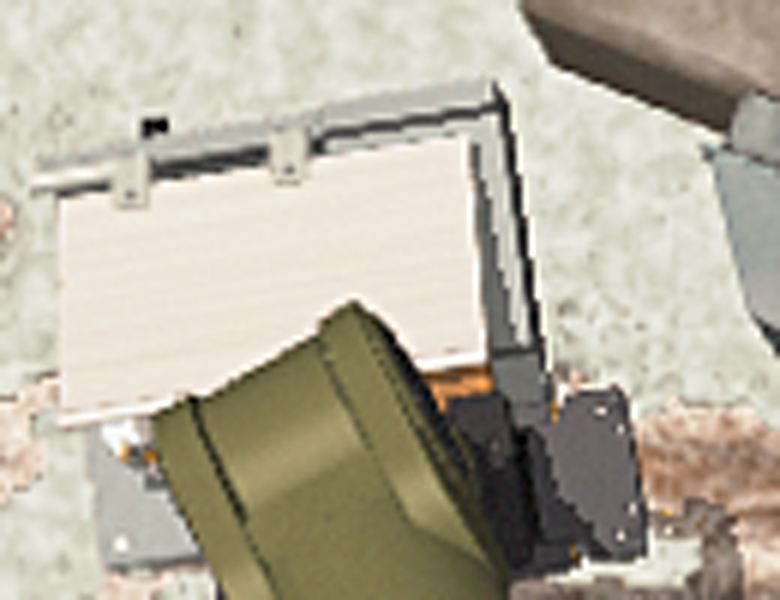

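Emit:
drive_tool:
  rows:
    - [[0,0.019,-0.033,0,200],[-0.001,0.041,-0.065,0,200],[-0.001,0.065,-0.094,0,200],[-0.002,0.093,-0.121,0,200],[-0.002,0.123,-0.145,0,200],[-0.003,0.155,-0.166,0,200],[-0.004,0.189,-0.183,0,200],[-0.005,0.225,-0.197,0,200],[-0.005,0.225,-0.197,0,200],[-0.005,0.225,-0.197,0,200]]

```text
time: 10.3
position: [0.5594, 0.2993, 0.1645]
tool_rot: [-2.02, -2.406, 0.001]
ft_force: [-0.4, -0.0, -0.4]
grip_width: 0.628
```

```bash
cat >> h.py <<'E'
def w2c(p):
    c,s=np.cos(CA),np.sin(CA); q=p[:2]-[CX,CY]; return (c*q[0]+s*q[1]).round(4), (-s*q[0]+c*q[1]).round(4)
E
python3 - <<'E'
from h import *
go([]); print(w2c(ctrl.get_state()["position"]))
d=grab("scene","s7"); crop(d["img"],170,130,330,290,4,"s7c")
d=grab("top","t7"); crop(d["img"],170,170,300,270,6,"t7c")
E
```

```text
t 10.3 p [0.5594 0.2993 0.1645] yaw 1.7449 F [-0.4  -0.04 -0.36] T [ 0.031  0.098 -0.046] w 0.6275
(np.float64(-0.0363), np.float64(-0.0628))
```

View pics/s7c.png

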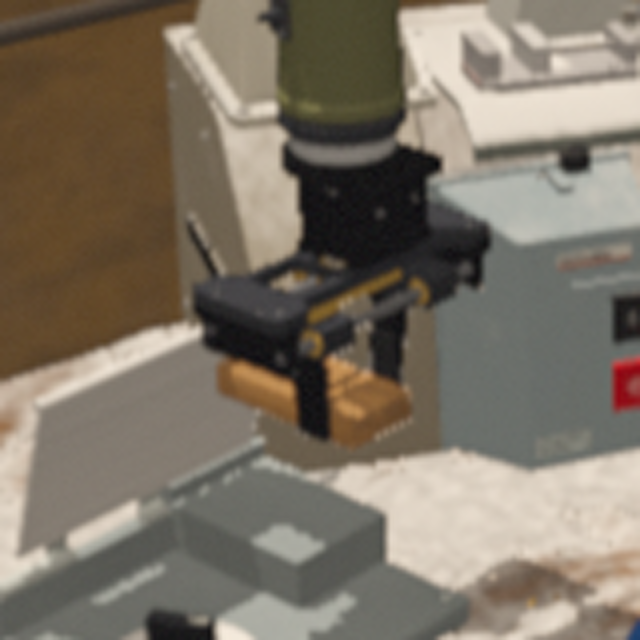

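View pics/t7c.png

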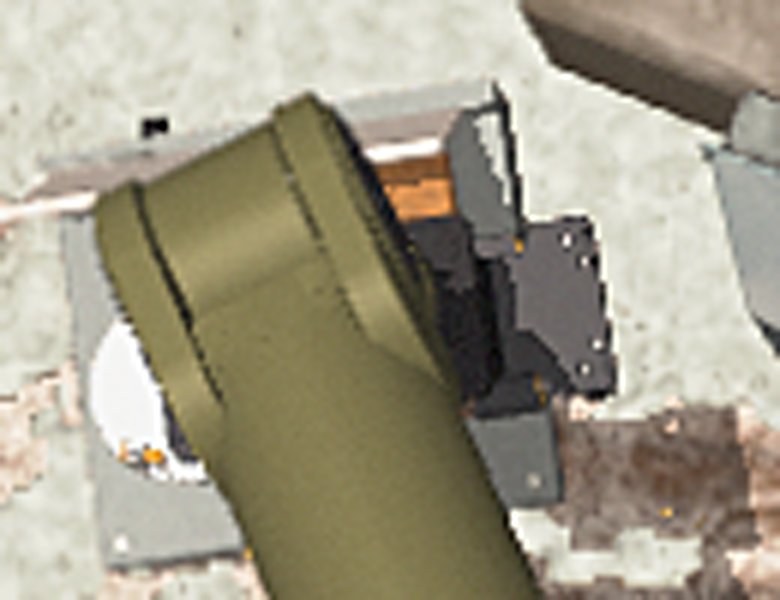

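Emit:
drive_tool:
  rows:
    - [[0,0.005,0.016,0,200],[0,0.016,0.048,0,200],[-0.001,0.026,0.079,0,200],[-0.001,0.037,0.111,0,200],[-0.001,0.047,0.143,0,200],[-0.001,0.058,0.174,0,200],[-0.001,0.068,0.206,0,200],[-0.002,0.075,0.237,0,200],[-0.002,0.082,0.265,0,200],[-0.002,0.082,0.265,0,200],[-0.002,0.082,0.265,0,200]]

```text
time: 11.78
position: [0.5838, 0.3031, 0.0853]
tool_rot: [-2.02, -2.406, 0.001]
ft_force: [-0.6, -0.4, -2.3]
grip_width: 0.628
```

Run:
```python
from h import *
go([]); print(w2c(ctrl.get_state()["position"]))
d=grab("scene","s8"); crop(d["img"],160,150,310,300,4,"s8c")
d=grab("top","t8"); crop(d["img"],170,170,300,270,6,"t8c")
```

```text
t 11.78 p [0.5838 0.3031 0.0853] yaw 1.745 F [-0.58 -0.4  -2.34] T [-0.064  0.269 -0.03 ] w 0.6278
(np.float64(-0.0116), np.float64(-0.0628))
```

View pics/s8c.png

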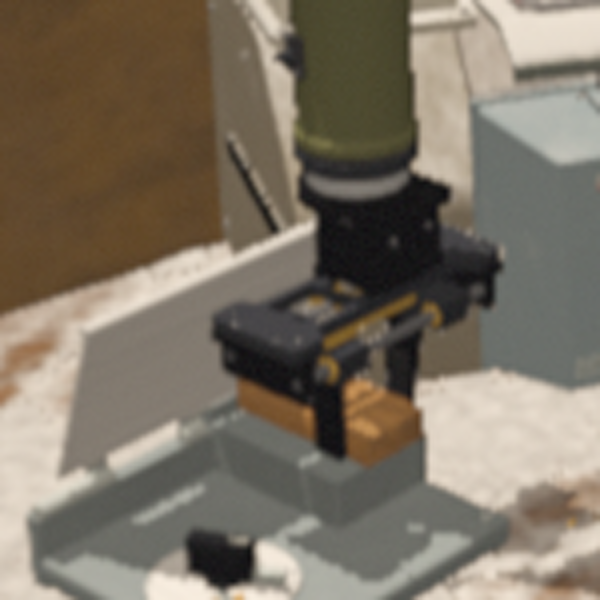

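View pics/t8c.png

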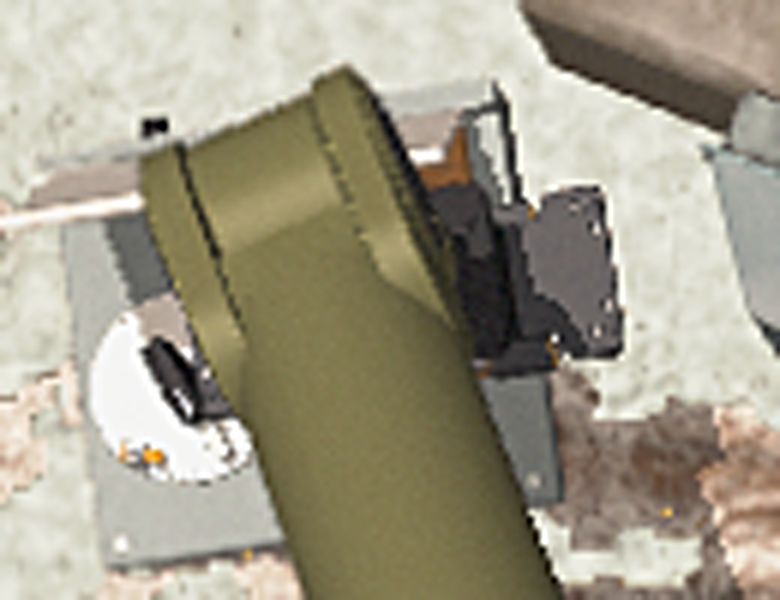

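Emit:
drive_tool:
  rows:
    - [[0,0.002,0.007,0,200],[0,0.003,0.014,0,200],[0,0.004,0.018,0,200],[0,0.004,0.018,0,200]]

```text
time: 12.38
position: [0.585, 0.3034, 0.0798]
tool_rot: [-2.019, -2.406, 0.0]
ft_force: [-0.8, -0.2, -0.9]
grip_width: 0.627
```

Run:
```python
from h import *
go([]); print(w2c(ctrl.get_state()["position"]))
```

```text
t 12.38 p [0.585  0.3034 0.0798] yaw 1.7451 F [-0.76 -0.18 -0.91] T [-0.025  0.264 -0.056] w 0.627
(np.float64(-0.0104), np.float64(-0.0627))
```

Emit:
drive_tool:
  rows:
    - [[0,0,0.004,0,200],[0,0,0.006,0,200],[0,0,0.006,0,200]]

```text
time: 12.75
position: [0.585, 0.3034, 0.0781]
tool_rot: [-2.02, -2.406, 0.0]
ft_force: [-1.1, 0.9, -0.6]
grip_width: 0.624
```

Run:
```python
from h import *
go([]); print(w2c(ctrl.get_state()["position"]))
```

```text
t 12.75 p [0.585  0.3034 0.0781] yaw 1.745 F [-1.06  0.91 -0.59] T [ 0.019  0.354 -0.079] w 0.6244
(np.float64(-0.0103), np.float64(-0.0627))
```

Emit:
drive_tool:
  rows:
    - [[0,0,0.003,0,200],[0,0,0.005,0,200],[0,0,0.005,0,200]]

```text
time: 13.12
position: [0.5852, 0.3035, 0.0774]
tool_rot: [-2.02, -2.406, -0.001]
ft_force: [-3.1, -1.8, 4.5]
grip_width: 0.624
```

Run:
```python
from h import *
go([]); print(w2c(ctrl.get_state()["position"]))
d=grab("scene","s9"); crop(d["img"],180,210,290,300,7,"s9c")
```

```text
t 13.12 p [0.5852 0.3035 0.0774] yaw 1.745 F [-3.05 -1.8   4.46] T [-0.3    0.843 -0.058] w 0.6237
(np.float64(-0.0101), np.float64(-0.0627))
```

View pics/s9c.png

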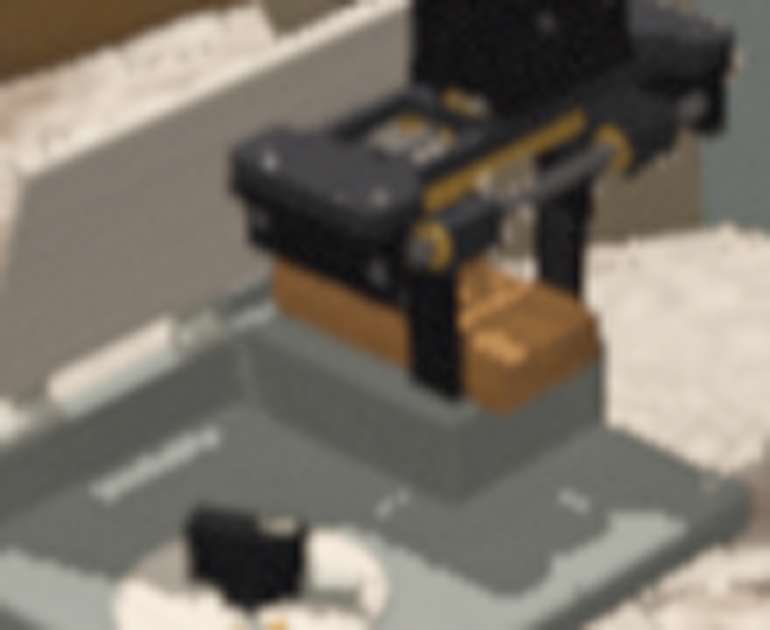

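Emit:
drive_tool:
  rows:
    - [[0,0.006,-0.001,0,200],[0,0.012,-0.001,0,200],[0,0.018,-0.001,0,200],[0,0.018,-0.001,0,200]]

```text
time: 13.68
position: [0.5904, 0.3046, 0.0774]
tool_rot: [-2.019, -2.406, -0.001]
ft_force: [-3.2, -0.2, 4.5]
grip_width: 0.628
```

Run:
```python
from h import *
go([]); print(w2c(ctrl.get_state()["position"]))
```

```text
t 13.68 p [0.5904 0.3046 0.0774] yaw 1.7452 F [-3.2  -0.17  4.48] T [-0.162  0.813 -0.008] w 0.6277
(np.float64(-0.0048), np.float64(-0.0624))
```

Emit:
drive_tool:
  rows:
    - [[0,0.004,0,0,200],[0,0.007,0,0,200],[0,0.007,0,0,200]]

```text
time: 14.05
position: [0.5922, 0.305, 0.0774]
tool_rot: [-2.019, -2.406, 0.0]
ft_force: [-4.4, -1.7, 6.4]
grip_width: 0.624
```

Run:
```python
from h import *
go([]); print(w2c(ctrl.get_state()["position"]))
```

```text
t 14.05 p [0.5922 0.305  0.0774] yaw 1.7452 F [-4.39 -1.73  6.42] T [-0.212  1.031 -0.059] w 0.6238
(np.float64(-0.003), np.float64(-0.0623))
```

Emit:
drive_tool:
  rows:
    - [[0,0.004,-0.001,0,200],[0,0.007,-0.001,0,200],[0,0.007,-0.001,0,200]]

```text
time: 14.42
position: [0.5922, 0.305, 0.0774]
tool_rot: [-2.017, -2.404, 0.006]
ft_force: [-8.9, -2.6, 8.9]
grip_width: 0.63
```

Run:
```python
from h import *
go([]); print(w2c(ctrl.get_state()["position"]))
d=grab("top","t10"); crop(d["img"],230,170,300,240,8,"t10c")
d=grab("scene","s10"); crop(d["img"],180,190,290,290,7,"s10c")
```

```text
t 14.43 p [0.5922 0.305  0.0774] yaw 1.7453 F [-8.94 -2.64  8.9 ] T [-0.438  2.041 -0.047] w 0.63
(np.float64(-0.003), np.float64(-0.0623))
```

View pics/t10c.png

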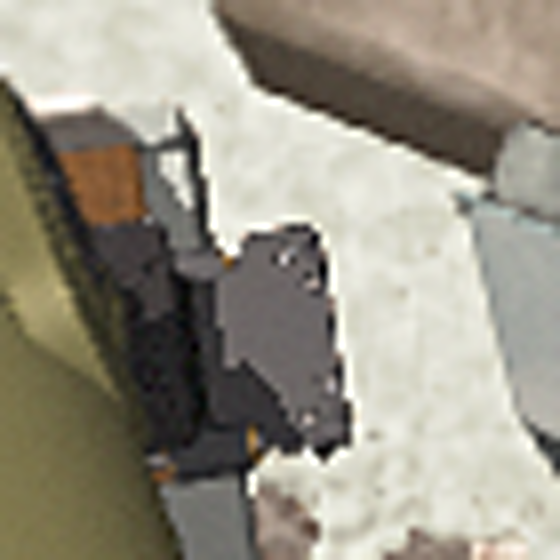

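View pics/s10c.png

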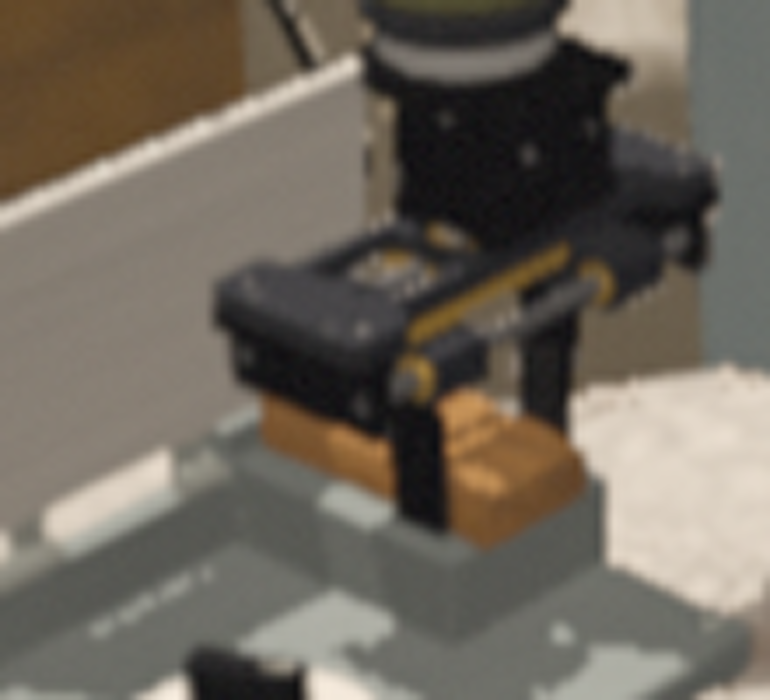

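Emit:
drive_tool:
  rows:
    - [[0,-0.003,-0.006,0,200],[0,-0.003,-0.006,0,200],[0,-0.003,-0.007,0,140],[0,-0.003,-0.008,0,100],[0,-0.003,-0.009,0,60],[0,-0.003,-0.01,0,40],[0,-0.003,-0.01,0,40]]

```text
time: 15.4
position: [0.595, 0.3048, 0.081]
tool_rot: [2.02, 2.405, 0.003]
ft_force: [-0.4, -0.6, 0.1]
grip_width: 0.82
```

Run:
```python
from h import *
go([]); print(w2c(ctrl.get_state()["position"]))
d=grab("scene","s11"); crop(d["img"],180,190,290,290,7,"s11c")
```

```text
t 15.4 p [0.595  0.3048 0.081 ] yaw 1.7444 F [-0.38 -0.58  0.12] T [ 0.029  0.055 -0.   ] w 0.8202
(np.float64(-0.0003), np.float64(-0.0629))
```

View pics/s11c.png

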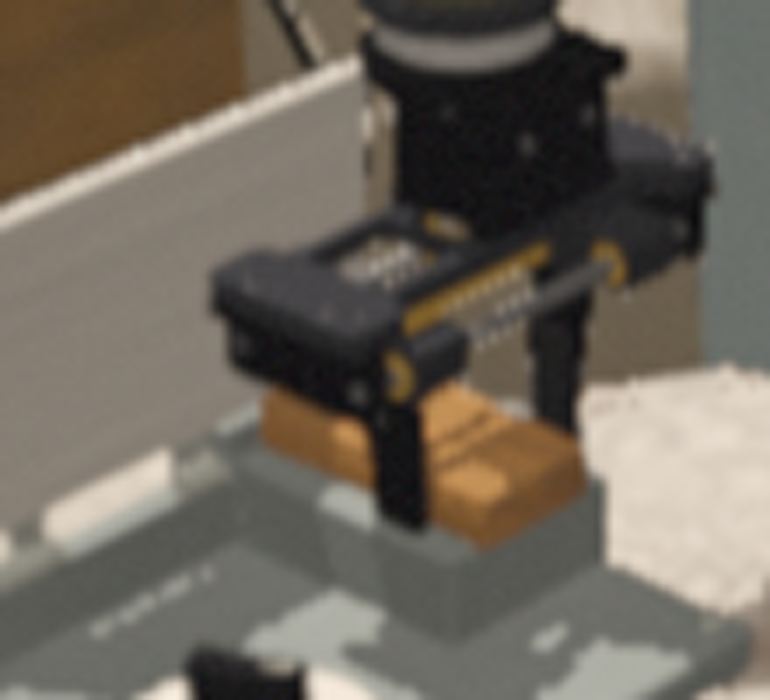

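Emit:
drive_tool:
  rows:
    - [[0,0,-0.05,0,30],[0,-0.02,-0.12,0,0],[0,-0.08,-0.25,0,0],[0,-0.2,-0.4,0,0],[-0.2,-0.35,-0.55,0,0],[-0.4,-0.4,-0.65,0,0],[-0.6,-0.4,-0.65,0,0],[-0.8,-0.4,-0.65,0,0],[-0.8,-0.4,-0.65,0,0]]

```text
time: 16.58
position: [0.5175, 0.0426, 0.2781]
tool_rot: [2.026, 2.397, 0.005]
ft_force: [-0.4, 1.2, 0.3]
grip_width: 0.995
```

Run:
```python
from h import *
go([])
d=grab("scene","s12"); crop(d["img"],130,170,310,330,4,"s12c")
d=grab("top","t12"); crop(d["img"],170,160,270,270,7,"t12c")
```

```text
t 16.57 p [0.5175 0.0426 0.2781] yaw 1.7382 F [-0.38  1.18  0.3 ] T [ 0.043  0.026 -0.012] w 0.9948
```

View pics/s12c.png

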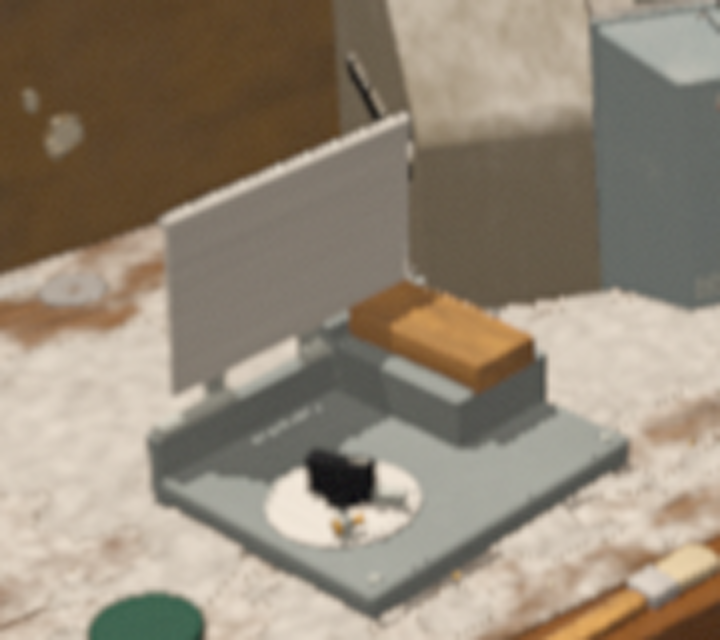

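View pics/t12c.png

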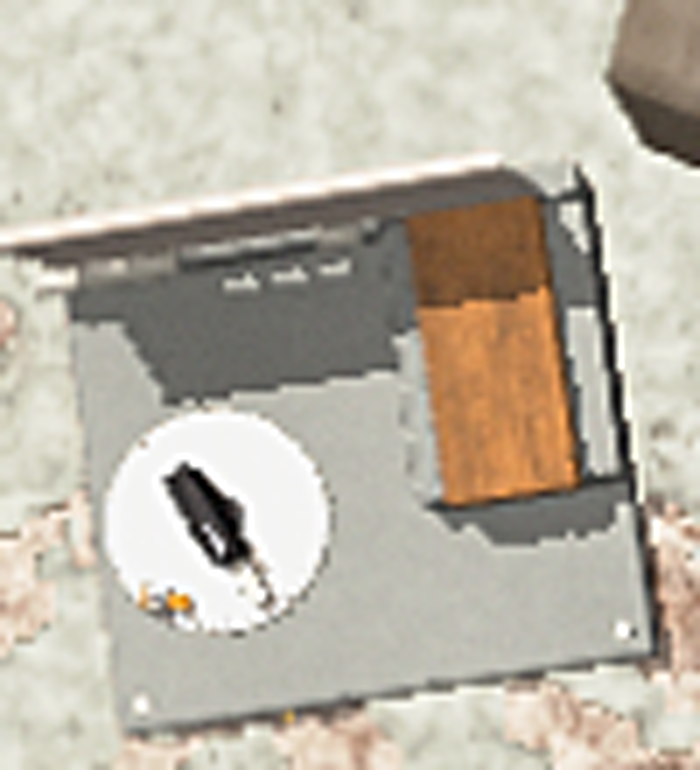

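Run:
```python
from h import *
d=grab("top"); dd=grab("scene")
f=lambda u:np.array(u)/7+[170,160]-.43
img=d["img"]; crop(img,182,214,222,254,16,"t13k")
crop(dd["img"],190,278,240,312,16,"s13k")
print("plate c",w2c(bp(d,f([[217,520]]),.027)[0]), "edges",[w2c(q) for q in bp(d,f([[105,515],[329,520],[217,408],[222,633]]),.027)])
print("barends",[w2c(q) for q in bp(d,f([[180,470],[235,560]]),.059)])
print("lug tip",[w2c(q) for q in bp(d,f([[268,605]]),.041)])
print("stop",[w2c(q) for q in bp(d,f([[145,598],[165,605],[185,602]]),.043)])
kx,ky=c2w(-.015,.07); print("knob world",kx,ky)
```

```text
plate c (np.float64(-0.018), np.float64(0.0701)) edges [(np.float64(-0.0091), np.float64(0.1172)), (np.float64(-0.0248), np.float64(0.0232)), (np.float64(0.0288), np.float64(0.0643)), (np.float64(-0.0652), np.float64(0.074))]
barends [(np.float64(0.0008), np.float64(0.0764)), (np.float64(-0.0392), np.float64(0.0582))]
lug tip [(np.float64(-0.0577), np.float64(0.0505))]
stop [(np.float64(-0.0477), np.float64(0.1009)), (np.float64(-0.0518), np.float64(0.093)), (np.float64(-0.0518), np.float64(0.0845))]
knob world 0.5600400779959191 0.4338706990179204
```

View pics/t13k.png

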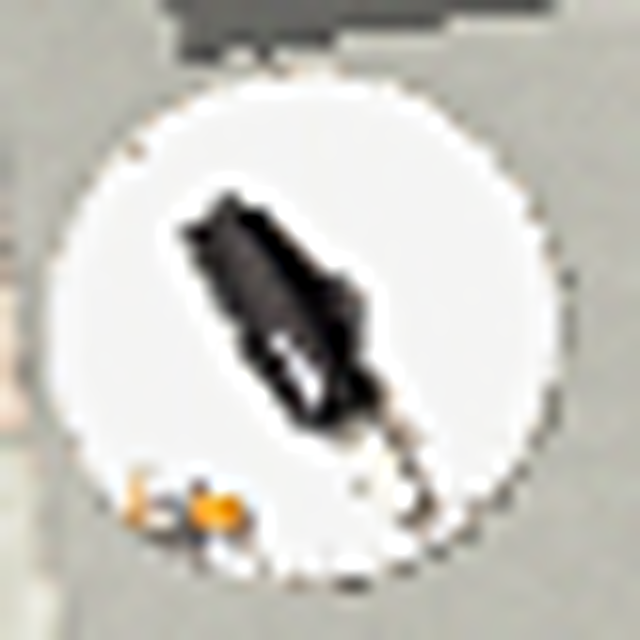

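View pics/s13k.png

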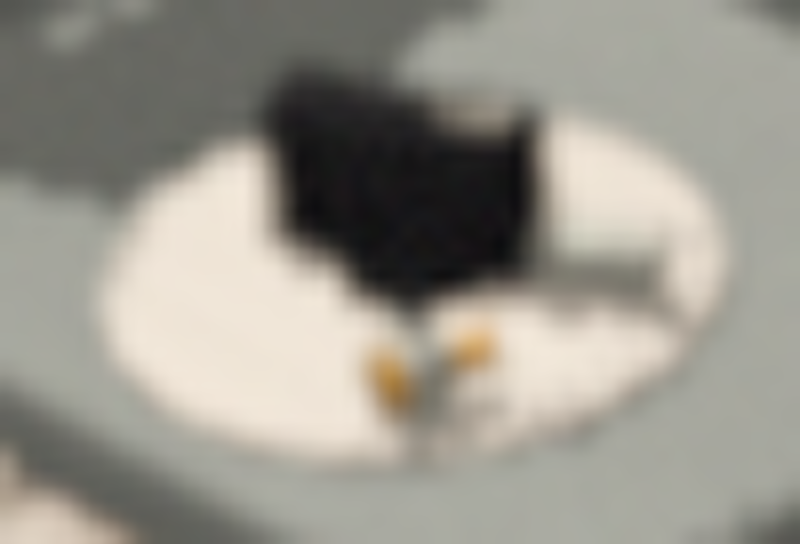

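```bash
sed -i 's/^CX,CY,CA=.*/CX,CY,CA=.5831,.3670,.154/' h.py
python3 - <<'E'
from h import *
d=grab("top")
f=lambda u:np.array(u)/16+[182,214]-.47
k=np.array([-.015,.07])
def pol(u,z):
    q=np.array(w2c(bp(d,f([u]),z)[0]))-k; print(u,np.round(np.hypot(*q)*1e3,1),np.degrees(np.arctan2(q[1],q[0])).round(1)%360)
for u in ([210,212],[340,410],[275,311]): pol(u,.059)
for u in ([395,500],[430,490],[400,455]): pol(u,.041)
for u in ([135,500],[165,510],[248,518],[220,510]): pol(u,.037)
kx,ky=c2w(*k); print(kx,ky)
go([(.5175,.0426,.33,1.738),(kx,ky,.32,2.165),(kx,ky,.13,2.165)])
E
```

```text
[210, 212] 20.0 23.0
[340, 410] 23.3 208.8
[275, 311] 2.0 237.1
[395, 500] 39.3 203.4
[430, 490] 41.6 212.2
[400, 455] 33.1 211.9
[135, 500] 43.7 131.4
[165, 510] 41.8 138.9
[248, 518] 37.3 160.4
[220, 510] 37.2 152.1
0.5575400779959191 0.4338706990179204
t 16.82 p [0.5169 0.0496 0.276 ] yaw 1.7471 F [0.06 1.   0.37] T [ 0.063 -0.046 -0.008] w 1.0029
(0.5175, 0.0426, 0.33, 1.738) -> [-0.0231 -0.002  -0.1802] 0.0029
(np.float64(0.5575400779959191), np.float64(0.4338706990179204), 0.32, 2.165) -> [ 1.2374  0.3582 -0.1448] -0.133
(np.float64(0.5575400779959191), np.float64(0.4338706990179204), 0.13, 2.165) -> [1.2366 0.3575 0.4885] -0.133
```

Emit:
drive_tool:
  rows:
    - [[0,0,-0.18,0,0],[0.1,0.02,-0.2,0,0],[0.3,0.08,-0.2,-0.05,0],[0.5,0.15,-0.2,-0.1,0],[0.7,0.2,-0.2,-0.14,0],[0.9,0.27,-0.2,-0.14,0],[1.0,0.3,-0.2,-0.14,0],[1.0,0.3,-0.2,-0.14,0]]

```text
time: 17.82
position: [0.5509, 0.3649, 0.3335]
tool_rot: [-1.432, -2.793, 0.002]
ft_force: [0.3, -0.5, 0.0]
grip_width: 0.995
```

Run:
```python
from h import *
kx,ky=c2w(-.015,.07)
go([(kx,ky,.32,2.196),(kx,ky,.13,2.196)])
```

```text
t 17.82 p [0.5509 0.3649 0.3335] yaw 2.1939 F [ 0.34 -0.48  0.05] T [ 0.001  0.025 -0.021] w 0.9954
(np.float64(0.5575400779959191), np.float64(0.4338706990179204), 0.32, 2.196) -> [0.1737 0.1524 0.0449] -0.0007
(np.float64(0.5575400779959191), np.float64(0.4338706990179204), 0.13, 2.196) -> [0.1724 0.1538 0.6782] -0.0007
```

Emit:
drive_tool:
  rows:
    - [[0.17,0.153,0,0,120],[0.173,0.153,0.1,0,120],[0.173,0.153,0.25,0,120],[0.173,0.153,0.45,0,120],[0.173,0.153,0.6,0,120],[0.173,0.153,0.68,0,120],[0.173,0.153,0.68,0,120],[0.173,0.153,0.68,0,120]]

```text
time: 18.82
position: [0.5619, 0.4281, 0.1331]
tool_rot: [1.446, 2.788, 0.003]
ft_force: [-0.0, -0.1, 1.0]
grip_width: 0.533
```

Run:
```python
from h import *
kx,ky=c2w(-.015,.07)
go([(kx,ky,.13,2.196),(kx,ky,.056,2.196)])
d=grab("scene","s14"); crop(d["img"],150,190,290,320,5,"s14c")
d=grab("top","t14"); crop(d["img"],170,160,270,270,7,"t14c")
```

```text
t 18.82 p [0.5619 0.4281 0.1331] yaw 2.185 F [-0.04 -0.12  0.96] T [ 0.063  0.023 -0.03 ] w 0.5331
(np.float64(0.5575400779959191), np.float64(0.4338706990179204), 0.13, 2.196) -> [ 0.024  -0.0009  0.0104] -0.0035
(np.float64(0.5575400779959191), np.float64(0.4338706990179204), 0.056, 2.196) -> [ 0.024  -0.0015  0.257 ] -0.0035
```

View pics/s14c.png

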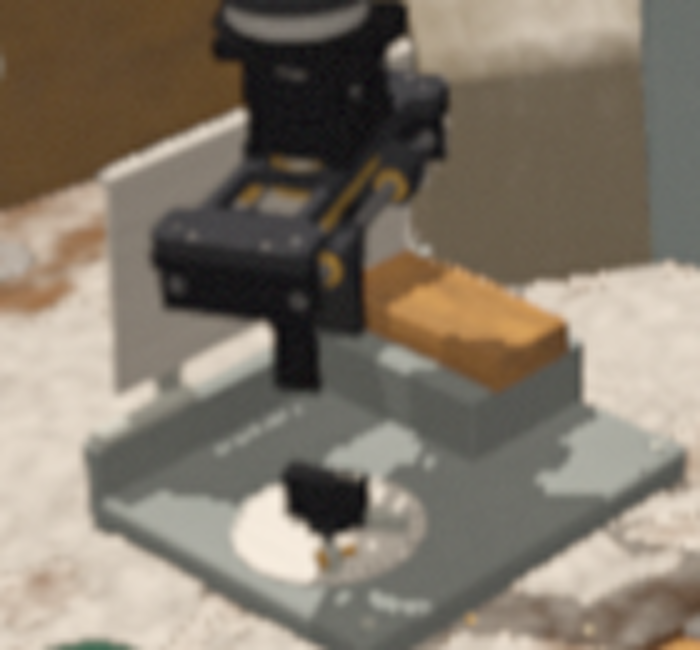

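View pics/t14c.png

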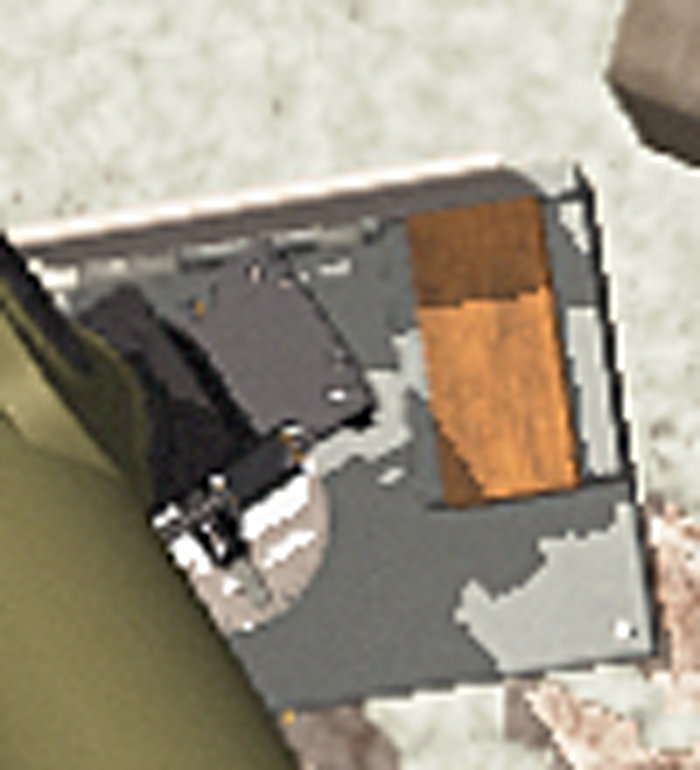

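Emit:
drive_tool:
  rows:
    - [[0.024,-0.001,0.0,-0.003,120],[0.024,-0.001,0.05,-0.003,120],[0.024,-0.001,0.1,-0.003,120],[0.024,-0.001,0.1,-0.003,120],[0.024,-0.001,0.1,-0.003,120]]

```text
time: 19.55
position: [0.5571, 0.4331, 0.1009]
tool_rot: [-1.433, -2.795, 0.001]
ft_force: [0.1, -0.5, 0.3]
grip_width: 0.529
```

Run:
```python
from h import *
kx,ky=c2w(-.015,.07)
go([(kx,ky,.13,2.196),(kx,ky,.056,2.196)])
d=grab("scene","s15"); crop(d["img"],150,190,290,320,5,"s15c")
```

```text
t 19.55 p [0.5571 0.4331 0.1009] yaw 2.1939 F [ 0.08 -0.45  0.26] T [ 0.066 -0.031 -0.025] w 0.5285
(np.float64(0.5575400779959191), np.float64(0.4338706990179204), 0.13, 2.196) -> [ 0.0011  0.0026 -0.0969] -0.0007
(np.float64(0.5575400779959191), np.float64(0.4338706990179204), 0.056, 2.196) -> [0.0011 0.0027 0.1498] -0.0007
```

View pics/s15c.png

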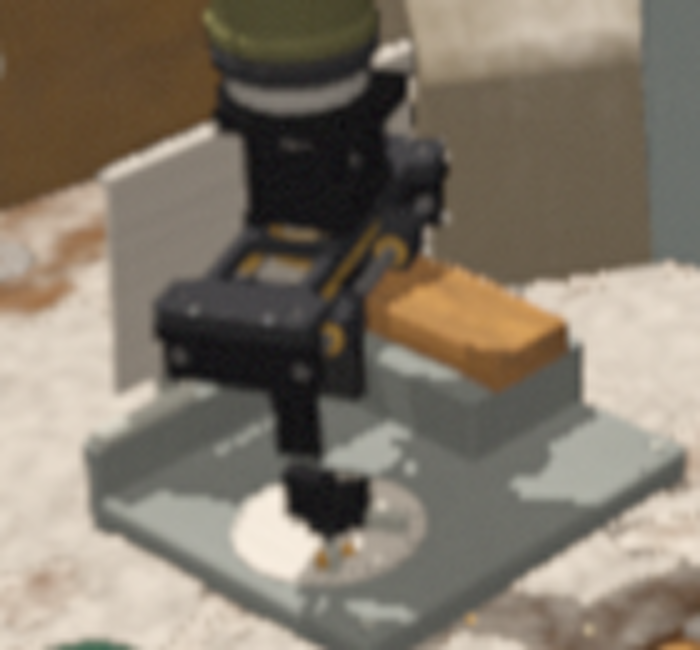

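Emit:
drive_tool:
  rows:
    - [[0.001,0.003,0.04,0,120],[0.001,0.003,0.08,0,120],[0.001,0.003,0.12,0,120],[0.001,0.003,0.148,0,120],[0.001,0.003,0.148,0,120],[0.001,0.003,0.148,0,120]]

```text
time: 20.35
position: [0.5577, 0.4343, 0.0572]
tool_rot: [1.433, 2.796, 0.001]
ft_force: [0.3, -0.2, 0.1]
grip_width: 0.532
```

Run:
```python
from h import *
go([])
d=grab("scene","s16"); crop(d["img"],170,230,270,320,7,"s16c")
d=grab("top","t16"); crop(d["img"],170,200,240,270,9,"t16c")
```

```text
t 20.35 p [0.5577 0.4343 0.0572] yaw 2.1942 F [ 0.26 -0.17  0.13] T [0.047 0.021 0.052] w 0.5323
```

View pics/s16c.png

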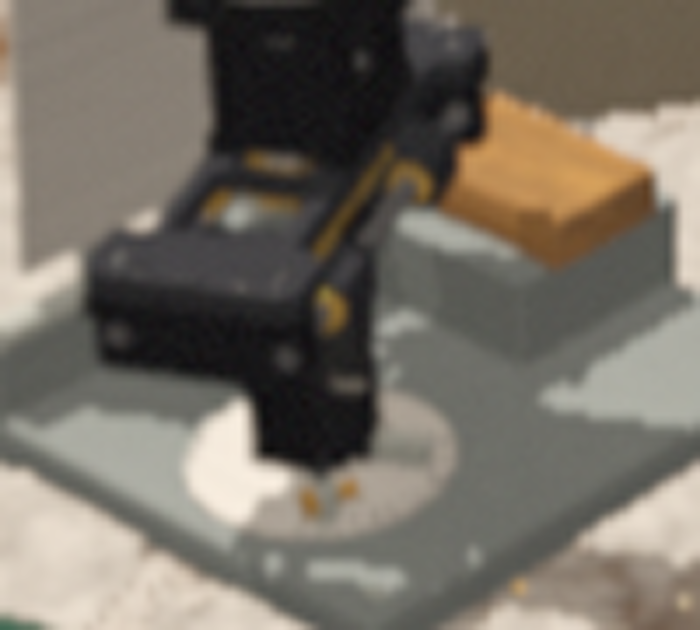

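View pics/t16c.png

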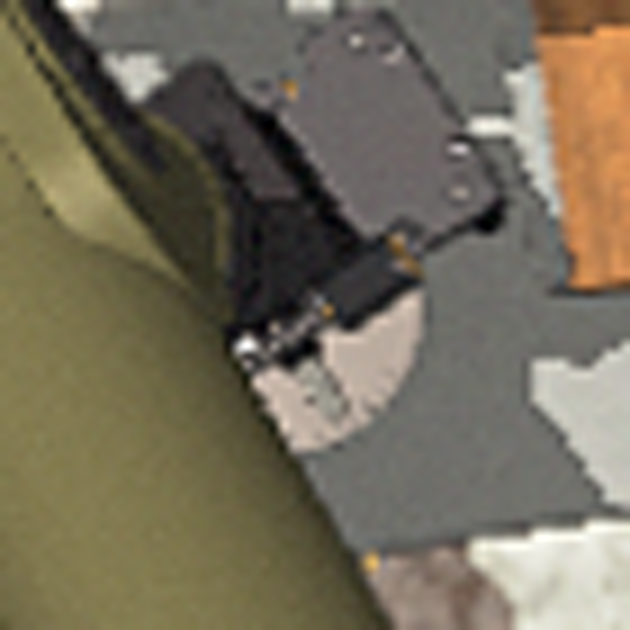

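Emit:
drive_tool:
  rows:
    - [[0,0,0,0,180],[0,0,0,0,240],[0,0,0,0,255],[0,0,0,0,255],[0,0,0,0,255]]
  grip_force: 15

```text
time: 21.08
position: [0.5587, 0.4327, 0.057]
tool_rot: [1.434, 2.793, -0.001]
ft_force: [1.8, -3.4, -0.4]
grip_width: 0.159
```

Run:
```python
from h import *
go([])
```

```text
t 21.07 p [0.5587 0.4327 0.057 ] yaw 2.1931 F [ 1.79 -3.44 -0.45] T [-0.549 -0.452 -0.018] w 0.159
```

Emit:
drive_tool:
  rows:
    - [[-0.01,0,0,0,255],[-0.01,0,0,0.01,255],[-0.01,0,0,0.02,255],[-0.01,0,0,0.03,255],[-0.01,0,0,0.03,255]]
  grip_force: 25

```text
time: 21.7
position: [0.5588, 0.4326, 0.057]
tool_rot: [-1.563, -2.724, -0.001]
ft_force: [-2.3, 2.1, 1.0]
grip_width: 0.158
```

Run:
```python
from h import *
go([])
```

```text
t 21.7 p [0.5588 0.4326 0.057 ] yaw 2.1 F [-2.33  2.09  1.04] T [ 0.38   0.328 -0.033] w 0.1575
```

Emit:
drive_tool:
  rows:
    - [[0.004,0,0,0.012,255],[0.004,0,0,0.024,255],[0.004,0,0,0.036,255],[0.004,0,0,0.048,255],[0.004,0,0,0.06,255],[0.004,0,0,0.072,255],[0.004,0,0,0.084,255],[0.004,0,0,0.084,255]]

```text
time: 22.7
position: [0.5588, 0.4326, 0.0569]
tool_rot: [1.909, 2.495, -0.0]
ft_force: [-0.8, -0.5, 2.4]
grip_width: 0.156
```

```bash
cat > r.py <<'E'
from h import *
import time
S=[]
s=ctrl.get_state(); print("t",s["time"].round(3) if hasattr(s["time"],'round') else s["time"],"p",s["position"].round(4),"yaw",round(yaw(s),4),"F",s["ft_force"].round(2),"T",s["torque"].round(3),"j7",s["joint_torque"].round(2),"w",round(s["grip_width"],3))
E
python3 r.py
python3 - <<'E'
from h import *
d=grab("scene","s17"); crop(d["img"],170,230,270,320,7,"s17c")
d=grab("top","t17"); crop(d["img"],170,200,240,270,9,"t17c")
E
python3 r.py
```

```text
t 22.7 p [0.5588 0.4326 0.0569] yaw 1.8352 F [-0.81 -0.5   2.43] T [-0.098  0.247 -0.032] j7 [ 3.000e-02 -5.629e+01  4.630e+00 -2.779e+01  5.000e-02 -3.900e-01
 -7.000e-02] w 0.156
t 22.8 p [0.5587 0.4326 0.0569] yaw 1.8359 F [-0.34 -0.67  2.35] T [-0.11   0.315 -0.034] j7 [-1.000e-02 -5.625e+01  4.550e+00 -2.780e+01  4.000e-02 -4.200e-01
  4.000e-02] w 0.158
```

View pics/s17c.png

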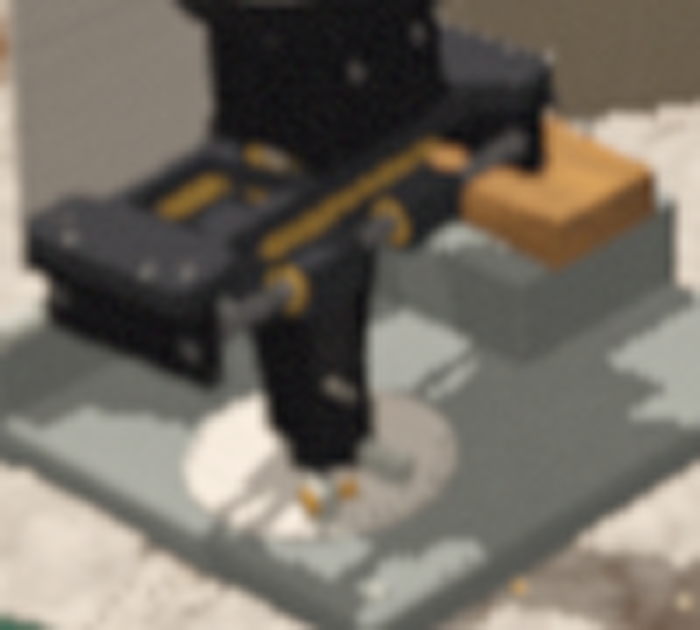

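View pics/t17c.png

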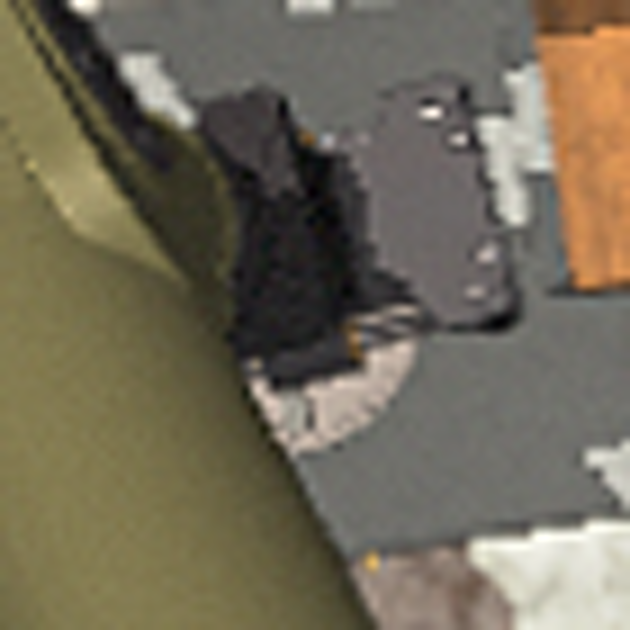

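Emit:
drive_tool:
  rows:
    - [[0,0,0,0.009,255],[0,0,0,0.018,255],[0,0,0,0.027,255],[0,0,0,0.036,255],[0,0,0,0.036,255]]
  grip_force: 20

```text
time: 23.42
position: [0.5588, 0.4326, 0.0569]
tool_rot: [2.047, 2.383, -0.0]
ft_force: [-2.2, -1.4, 2.9]
grip_width: 0.157
```

```bash
python3 r.py
```

```text
t 23.425 p [0.5588 0.4326 0.0569] yaw 1.7224 F [-2.23 -1.39  2.94] T [-0.338  0.284 -0.011] j7 [-3.900e-01 -5.578e+01  4.510e+00 -2.781e+01 -1.900e-01 -6.200e-01
 -5.000e-02] w 0.157
```

Emit:
drive_tool:
  rows:
    - [[0,0,0,0.004,255],[0,0,0,0.008,255],[0,0,0,0.008,255]]

```text
time: 23.8
position: [0.5588, 0.4326, 0.0569]
tool_rot: [2.076, 2.358, -0.0]
ft_force: [-2.0, -1.6, 4.2]
grip_width: 0.159
```

```bash
python3 r.py; python3 r.py
```

```text
t 23.8 p [0.5588 0.4326 0.0569] yaw 1.6976 F [-1.97 -1.55  4.2 ] T [-0.427  0.298  0.003] j7 [-5.500e-01 -5.558e+01  4.370e+00 -2.782e+01 -3.200e-01 -7.200e-01
 -5.000e-02] w 0.159
t 23.8 p [0.5588 0.4326 0.0569] yaw 1.6976 F [-1.97 -1.55  4.2 ] T [-0.427  0.298  0.003] j7 [-5.500e-01 -5.558e+01  4.370e+00 -2.782e+01 -3.200e-01 -7.200e-01
 -5.000e-02] w 0.159
```

Emit:
drive_tool:
  rows:
    - [[0,0,0,0.003,255],[0,0,0,0.005,255],[0,0,0,0.005,255]]

```text
time: 24.18
position: [0.5588, 0.4326, 0.0569]
tool_rot: [2.095, 2.341, -0.0]
ft_force: [-1.4, -2.7, 3.5]
grip_width: 0.159
```

```bash
python3 r.py
```

```text
t 24.175 p [0.5588 0.4326 0.0569] yaw 1.6819 F [-1.44 -2.7   3.46] T [-0.502  0.336  0.051] j7 [-7.500e-01 -5.539e+01  4.190e+00 -2.784e+01 -4.400e-01 -8.200e-01
 -5.000e-02] w 0.159
```

Emit:
drive_tool:
  rows:
    - [[-0.003,0,-0.002,0.003,255],[-0.003,0,-0.002,0.005,255],[-0.003,0,-0.002,0.005,255]]

```text
time: 24.55
position: [0.5587, 0.4325, 0.057]
tool_rot: [-2.112, -2.325, -0.001]
ft_force: [0.5, 0.1, -2.2]
grip_width: 0.159
```

```bash
python3 r.py
```

```text
t 24.55 p [0.5587 0.4325 0.057 ] yaw 1.6667 F [ 0.47  0.11 -2.24] T [ 0.337 -0.247  0.03 ] j7 [ 3.700e-01 -5.891e+01  5.690e+00 -2.802e+01  1.700e-01  7.700e-01
 -5.000e-02] w 0.159
```

Emit:
drive_tool:
  rows:
    - [[0,0,0,0.003,255],[0,0,0,0.005,255],[0,0,0,0.005,255]]

```text
time: 24.92
position: [0.5587, 0.4325, 0.057]
tool_rot: [-2.13, -2.308, -0.001]
ft_force: [3.0, 3.2, -7.0]
grip_width: 0.162
```

```bash
python3 r.py
```

```text
t 24.925 p [0.5587 0.4325 0.057 ] yaw 1.651 F [ 2.97  3.17 -7.03] T [ 0.9   -0.599 -0.002] j7 [ 1.000e+00 -6.095e+01  6.590e+00 -2.818e+01  5.300e-01  1.660e+00
 -5.000e-02] w 0.162
```

Emit:
drive_tool:
  rows:
    - [[0.002,0,0.0018,0.003,255],[0.002,0,0.0018,0.005,255]]

```text
time: 25.18
position: [0.5587, 0.4325, 0.057]
tool_rot: [-2.149, -2.291, -0.0]
ft_force: [1.8, 2.3, -4.5]
grip_width: 0.157
```

```bash
python3 r.py
```

```text
t 25.175 p [0.5587 0.4325 0.057 ] yaw 1.6345 F [ 1.8   2.33 -4.49] T [ 0.642 -0.354  0.042] j7 [ 7.900e-01 -5.967e+01  6.250e+00 -2.806e+01  3.900e-01  1.140e+00
 -1.000e-02] w 0.157
```

Emit:
drive_tool:
  rows:
    - [[0,0,0,0.003,255],[0,0,0,0.005,255]]

```text
time: 25.42
position: [0.5587, 0.4325, 0.057]
tool_rot: [-2.167, -2.274, -0.0]
ft_force: [1.1, 2.6, -4.9]
grip_width: 0.162
```

```bash
python3 r.py
```

```text
t 25.425 p [0.5587 0.4325 0.057 ] yaw 1.6189 F [ 1.12  2.55 -4.88] T [ 0.572 -0.378  0.05 ] j7 [ 8.500e-01 -5.958e+01  6.350e+00 -2.799e+01  4.000e-01  1.120e+00
 -1.000e-02] w 0.162
```

Emit:
drive_tool:
  rows:
    - [[0,0,0.0005,0.003,255],[0,0,0.0005,0.005,255]]

```text
time: 25.68
position: [0.5587, 0.4325, 0.057]
tool_rot: [-2.185, -2.257, -0.0]
ft_force: [0.5, 2.8, -2.8]
grip_width: 0.16
```

```bash
python3 r.py
```

```text
t 25.675 p [0.5587 0.4325 0.057 ] yaw 1.6032 F [ 0.55  2.8  -2.76] T [ 0.584 -0.221  0.036] j7 [ 9.000e-01 -5.883e+01  6.370e+00 -2.776e+01  4.100e-01  9.100e-01
 -1.000e-02] w 0.16
```

Emit:
drive_tool:
  rows:
    - [[0,0,0,0.003,255],[0,0,0,0.005,255]]

```text
time: 25.92
position: [0.5587, 0.4325, 0.057]
tool_rot: [-2.203, -2.24, -0.0]
ft_force: [0.6, 1.9, -2.3]
grip_width: 0.158
```

```bash
python3 r.py
```

```text
t 25.925 p [0.5587 0.4325 0.057 ] yaw 1.5875 F [ 0.61  1.85 -2.31] T [ 0.513 -0.224  0.011] j7 [ 9.400e-01 -5.837e+01  6.420e+00 -2.761e+01  4.200e-01  7.900e-01
 -1.000e-02] w 0.158
```

Run:
```python
from h import *
d=grab("scene","s18"); crop(d["img"],190,275,240,312,15,"s18c")
```

```text
(no output)
```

View pics/s18c.png

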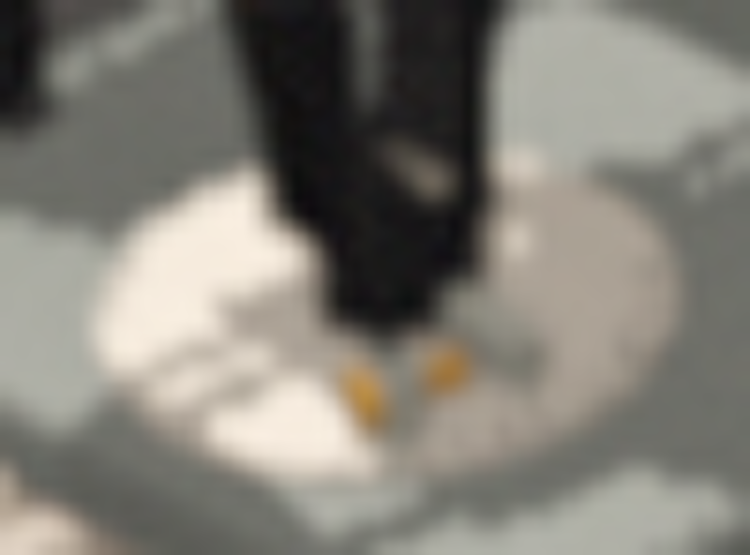

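Emit:
drive_tool:
  rows:
    - [[0,0,0,0.002,255],[0,0,0,0.004,255]]

```text
time: 26.22
position: [0.5588, 0.4325, 0.057]
tool_rot: [-2.217, -2.226, -0.0]
ft_force: [-0.3, 2.3, -1.9]
grip_width: 0.156
```

```bash
python3 r.py
```

```text
t 26.225 p [0.5588 0.4325 0.057 ] yaw 1.5749 F [-0.31  2.26 -1.94] T [ 0.505 -0.138  0.075] j7 [  0.98 -57.85   6.44 -27.44   0.43   0.65  -0.  ] w 0.156
```

Emit:
drive_tool:
  rows:
    - [[0,0,0,0.002,255],[0,0,0,0.004,255]]

```text
time: 26.48
position: [0.5588, 0.4325, 0.057]
tool_rot: [-2.231, -2.212, -0.0]
ft_force: [1.0, 1.4, 0.0]
grip_width: 0.16
```

```bash
python3 r.py
```

```text
t 26.475 p [0.5588 0.4325 0.057 ] yaw 1.5624 F [0.99 1.36 0.02] T [ 0.437 -0.043  0.041] j7 [  1.02 -57.43   6.48 -27.29   0.44   0.55  -0.  ] w 0.16
```

Emit:
drive_tool:
  rows:
    - [[0,0,0,0.002,255],[0,0,0,0.004,255]]

```text
time: 26.72
position: [0.5588, 0.4325, 0.0569]
tool_rot: [-2.245, -2.198, -0.0]
ft_force: [0.1, 1.9, 1.1]
grip_width: 0.153
```

```bash
python3 r.py
```

```text
t 26.725 p [0.5588 0.4325 0.0569] yaw 1.5498 F [0.11 1.92 1.08] T [ 0.429 -0.011  0.063] j7 [  1.05 -57.04   6.51 -27.15   0.45   0.45  -0.  ] w 0.153
```

Emit:
drive_tool:
  rows:
    - [[0,0,0,0.002,255],[0,0,0,0.004,255]]

```text
time: 26.98
position: [0.5588, 0.4325, 0.0569]
tool_rot: [-2.258, -2.184, -0.0]
ft_force: [0.1, 1.8, 1.0]
grip_width: 0.165
```

```bash
python3 r.py
```

```text
t 26.975 p [0.5588 0.4325 0.0569] yaw 1.5372 F [0.13 1.76 0.97] T [0.394 0.008 0.057] j7 [  1.08 -56.66   6.53 -27.01   0.46   0.36  -0.  ] w 0.165
```

Emit:
drive_tool:
  rows:
    - [[0,0,0,0.002,255],[0,0,0,0.004,255]]

```text
time: 27.22
position: [0.5587, 0.4325, 0.057]
tool_rot: [-2.272, -2.17, -0.0]
ft_force: [-0.3, 0.9, 1.0]
grip_width: 0.159
```

```bash
python3 r.py
```

```text
t 27.225 p [0.5587 0.4325 0.057 ] yaw 1.5247 F [-0.35  0.85  0.99] T [0.397 0.073 0.122] j7 [  1.11 -56.29   6.56 -26.87   0.46   0.28  -0.  ] w 0.159
```

Emit:
drive_tool:
  rows:
    - [[0,0,0,0.001,255],[0,0,0,0.002,255]]

```text
time: 27.48
position: [0.5587, 0.4325, 0.0569]
tool_rot: [-2.279, -2.163, -0.0]
ft_force: [-1.1, 1.7, 1.8]
grip_width: 0.16
```

```bash
python3 r.py
```

```text
t 27.475 p [0.5587 0.4325 0.0569] yaw 1.5187 F [-1.09  1.68  1.79] T [0.323 0.127 0.075] j7 [ 1.110e+00 -5.594e+01  6.580e+00 -2.674e+01  4.700e-01  2.000e-01
 -3.000e-02] w 0.16
```

Emit:
drive_tool:
  rows:
    - [[0,0,0,0.0015,255],[0,0,0,0.003,255]]

```text
time: 27.72
position: [0.5587, 0.4325, 0.0569]
tool_rot: [-2.289, -2.152, -0.0]
ft_force: [-0.2, 0.6, 2.9]
grip_width: 0.159
```

```bash
python3 r.py
```

```text
t 27.725 p [0.5587 0.4325 0.0569] yaw 1.5091 F [-0.19  0.64  2.88] T [0.404 0.131 0.048] j7 [ 1.160e+00 -5.561e+01  6.600e+00 -2.661e+01  4.700e-01  1.300e-01
 -1.000e-02] w 0.159
```

Emit:
drive_tool:
  rows:
    - [[0,0,0,0.0015,255],[0,0,0,0.003,255]]

```text
time: 27.98
position: [0.5588, 0.4325, 0.057]
tool_rot: [-2.299, -2.141, -0.0]
ft_force: [-1.1, 1.1, 3.4]
grip_width: 0.155
```

```bash
python3 r.py
```

```text
t 27.975 p [0.5588 0.4325 0.057 ] yaw 1.4997 F [-1.13  1.1   3.37] T [0.311 0.194 0.049] j7 [ 1.180e+00 -5.530e+01  6.610e+00 -2.648e+01  4.800e-01  7.000e-02
 -1.000e-02] w 0.155
```

Emit:
drive_tool:
  rows:
    - [[0,0,-0.0004,0.002,255],[0,0,-0.0004,0.004,255]]

```text
time: 28.22
position: [0.5588, 0.4325, 0.0569]
tool_rot: [-2.313, -2.126, -0.0]
ft_force: [-1.0, 1.9, 1.9]
grip_width: 0.159
```

```bash
python3 r.py
```

```text
t 28.225 p [0.5588 0.4325 0.0569] yaw 1.487 F [-1.02  1.91  1.93] T [0.35  0.148 0.075] j7 [  1.2  -55.48   6.68 -26.51   0.49   0.14  -0.  ] w 0.159
```

Emit:
drive_tool:
  rows:
    - [[0,0,0,0.0015,255],[0,0,0,0.003,255]]

```text
time: 28.48
position: [0.5588, 0.4325, 0.0569]
tool_rot: [-2.322, -2.116, -0.0]
ft_force: [-0.2, 1.8, 2.4]
grip_width: 0.158
```

```bash
python3 r.py;python3 - <<'E'
from h import *
d=grab("scene","s19"); crop(d["img"],190,275,240,312,15,"s19c")
E
```

```text
t 28.475 p [0.5588 0.4325 0.0569] yaw 1.4776 F [-0.24  1.78  2.41] T [0.33  0.175 0.051] j7 [ 1.200e+00 -5.544e+01  6.730e+00 -2.647e+01  5.000e-01  1.500e-01
 -2.000e-02] w 0.158
```

View pics/s19c.png

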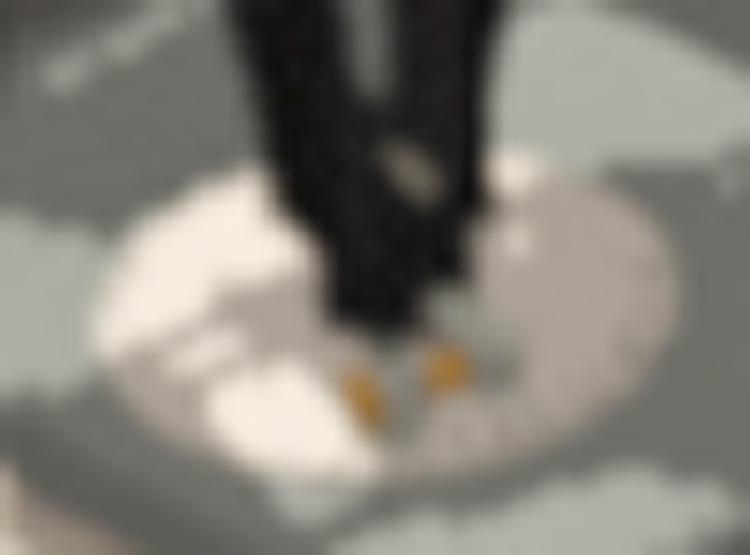

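Emit:
drive_tool:
  rows:
    - [[0,0,0,0.002,255],[0,0,0,0.004,255]]

```text
time: 28.78
position: [0.5588, 0.4325, 0.0569]
tool_rot: [-2.336, -2.101, -0.0]
ft_force: [-0.6, 1.4, 3.5]
grip_width: 0.158
```

```bash
python3 r.py
```

```text
t 28.775 p [0.5588 0.4325 0.0569] yaw 1.465 F [-0.61  1.42  3.51] T [0.356 0.148 0.132] j7 [  1.24 -55.41   6.78 -26.42   0.51   0.17  -0.  ] w 0.158
```

Emit:
drive_tool:
  rows:
    - [[0,0,0,0.0015,255],[0,0,0,0.003,255]]

```text
time: 29.02
position: [0.5588, 0.4325, 0.057]
tool_rot: [-2.346, -2.09, -0.0]
ft_force: [-1.1, 1.6, 3.3]
grip_width: 0.155
```

```bash
python3 r.py
```

```text
t 29.025 p [0.5588 0.4325 0.057 ] yaw 1.4556 F [-1.11  1.56  3.33] T [0.352 0.115 0.111] j7 [ 1.240e+00 -5.537e+01  6.830e+00 -2.639e+01  5.200e-01  1.800e-01
 -2.000e-02] w 0.155
```

Emit:
drive_tool:
  rows:
    - [[0,0,0,0.0015,255],[0,0,0,0.003,255]]

```text
time: 29.28
position: [0.5588, 0.4325, 0.0569]
tool_rot: [2.355, 2.079, 0.0]
ft_force: [-0.4, 1.3, 2.6]
grip_width: 0.16
```

```bash
python3 r.py
```

```text
t 29.275 p [0.5588 0.4325 0.0569] yaw 1.4464 F [-0.38  1.3   2.57] T [0.344 0.121 0.069] j7 [  1.28 -55.33   6.89 -26.36   0.48   0.18  -0.08] w 0.16
```

Emit:
drive_tool:
  rows:
    - [[0,0,0,0.001,255],[0,0,0,0.002,255]]

```text
time: 29.52
position: [0.5587, 0.4325, 0.0569]
tool_rot: [2.362, 2.072, 0.0]
ft_force: [-0.4, 2.4, 2.5]
grip_width: 0.161
```

```bash
python3 r.py
```

```text
t 29.525 p [0.5587 0.4325 0.0569] yaw 1.4402 F [-0.43  2.37  2.47] T [0.316 0.142 0.216] j7 [  1.29 -55.29   6.93 -26.33   0.44   0.18  -0.14] w 0.161
```

Emit:
drive_tool:
  rows:
    - [[0,0,0,0.001,255],[0,0,0,0.002,255]]

```text
time: 29.78
position: [0.5588, 0.4324, 0.0569]
tool_rot: [2.368, 2.064, 0.0]
ft_force: [-0.7, 1.7, 3.0]
grip_width: 0.158
```

```bash
python3 r.py
```

```text
t 29.775 p [0.5588 0.4324 0.0569] yaw 1.4339 F [-0.72  1.68  3.02] T [0.336 0.191 0.205] j7 [  1.32 -55.26   6.97 -26.33   0.43   0.15  -0.18] w 0.158
```

Emit:
drive_tool:
  rows:
    - [[0,0,0,0.001,255],[0,0,0,0.002,255]]

```text
time: 30.02
position: [0.5588, 0.4325, 0.057]
tool_rot: [2.375, 2.057, 0.0]
ft_force: [-1.5, 2.5, 3.2]
grip_width: 0.154
```

```bash
python3 r.py
```

```text
t 30.025 p [0.5588 0.4325 0.057 ] yaw 1.4276 F [-1.49  2.51  3.21] T [0.365 0.121 0.303] j7 [  1.37 -55.16   7.01 -26.33   0.38   0.11  -0.24] w 0.154
```

Emit:
drive_tool:
  rows:
    - [[0,0,0,0.001,255],[0,0,0,0.0015,255],[0,0,0,0.0015,255]]

```text
time: 30.4
position: [0.5588, 0.4325, 0.0569]
tool_rot: [2.379, 2.051, 0.0]
ft_force: [-1.1, 1.0, 2.4]
grip_width: 0.16
```

```bash
python3 r.py;python3 - <<'E'
from h import *
d=grab("scene","s20"); crop(d["img"],170,240,250,320,8,"s20c")
E
```

```text
t 30.4 p [0.5588 0.4325 0.0569] yaw 1.423 F [-1.12  1.01  2.4 ] T [0.272 0.196 0.313] j7 [  1.32 -55.11   7.02 -26.32   0.35   0.1   -0.3 ] w 0.16
```

View pics/s20c.png

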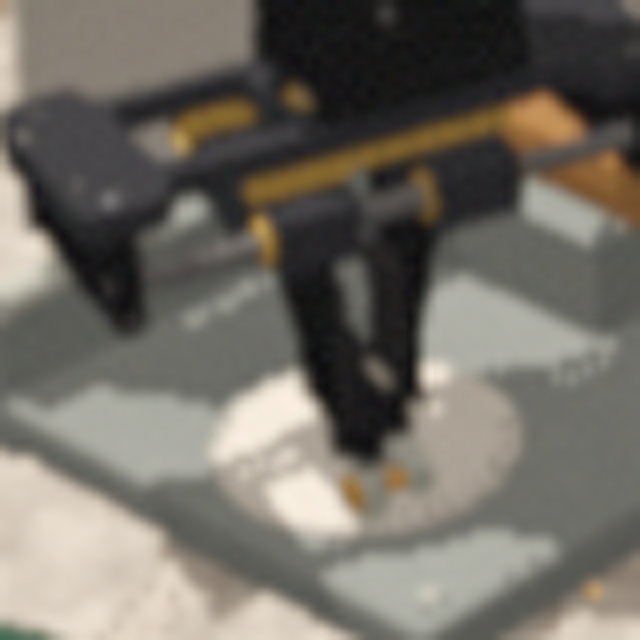

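Emit:
drive_tool:
  rows:
    - [[0,0,0,0,230],[0,0,0,0,200],[0,0,0,0,150],[0,0,0,0,120],[0,0,0,0,120]]

```text
time: 31.08
position: [0.5588, 0.4321, 0.0567]
tool_rot: [2.38, 2.051, -0.001]
ft_force: [0.7, -0.8, 0.0]
grip_width: 0.465
```

```bash
python3 r.py;python3 - <<'E'
from h import *
d=grab("scene","s21"); crop(d["img"],170,240,250,320,8,"s21c")
E
```

```text
t 31.075 p [0.5588 0.4321 0.0567] yaw 1.4226 F [ 0.66 -0.78  0.05] T [-0.017 -0.007  0.031] j7 [ 4.000e-02 -5.718e+01  6.070e+00 -2.784e+01 -0.000e+00  9.000e-02
 -0.000e+00] w 0.465
```

View pics/s21c.png

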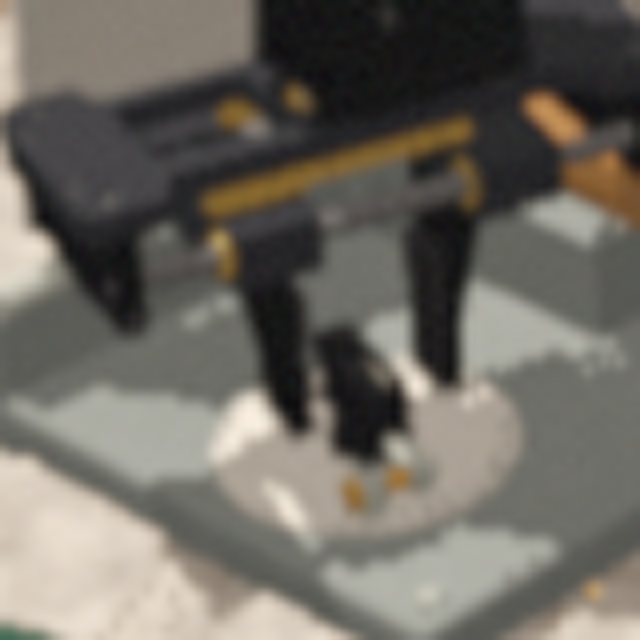

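Released cleanly, with the lug at the screw tip (400,475). Rise straight up and move back over the front for a clear view.

Emit:
drive_tool:
  rows:
    - [[0,0,-0.05,0,120],[0,0,-0.15,0,120],[0,0,-0.3,0,120],[0,-0.05,-0.5,0,120],[0,-0.15,-0.7,0,120],[0,-0.3,-0.8,0,120],[0.15,-0.35,-0.85,0,120],[0.35,-0.35,-0.85,0,120],[0.5,-0.35,-0.85,0,120],[0.5,-0.35,-0.85,0,120]]

```text
time: 32.38
position: [0.475, 0.5999, 0.3094]
tool_rot: [-2.374, -2.057, 0.004]
ft_force: [0.5, 0.0, -0.6]
grip_width: 0.529
```

```bash
python3 r.py;python3 - <<'E'
from h import *
d=grab("scene","s22"); crop(d["img"],150,190,280,320,6,"s22c")
d=grab("top","t22"); crop(d["img"],170,160,270,270,7,"t22c")
E
```

```text
t 32.375 p [0.475  0.5999 0.3094] yaw 1.4277 F [ 0.47  0.03 -0.64] T [-0.044 -0.024 -0.003] j7 [ -0.12 -62.16   4.81 -33.19  -0.19  -0.09  -0.08] w 0.529
```

View pics/s22c.png

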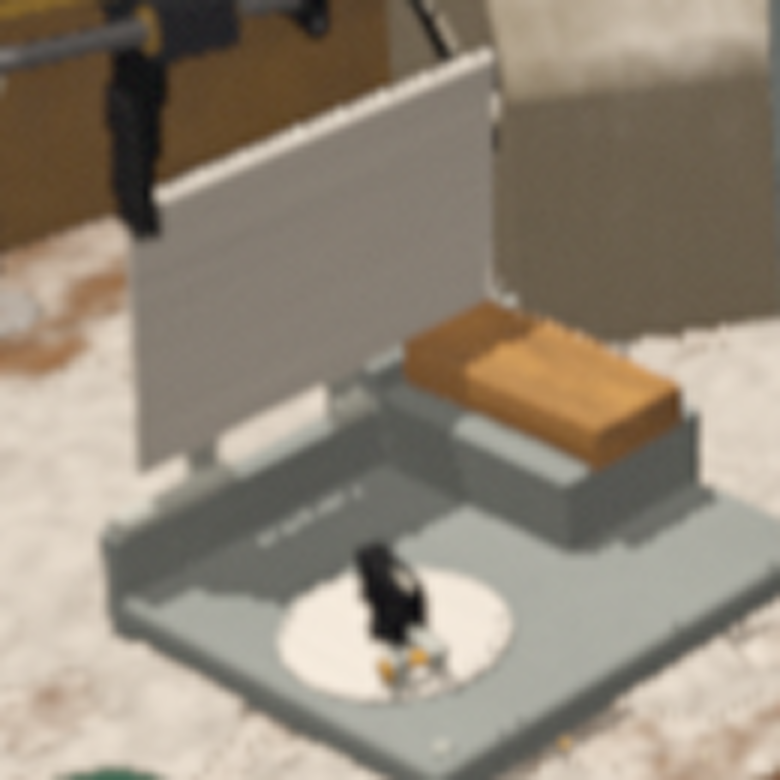

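View pics/t22c.png

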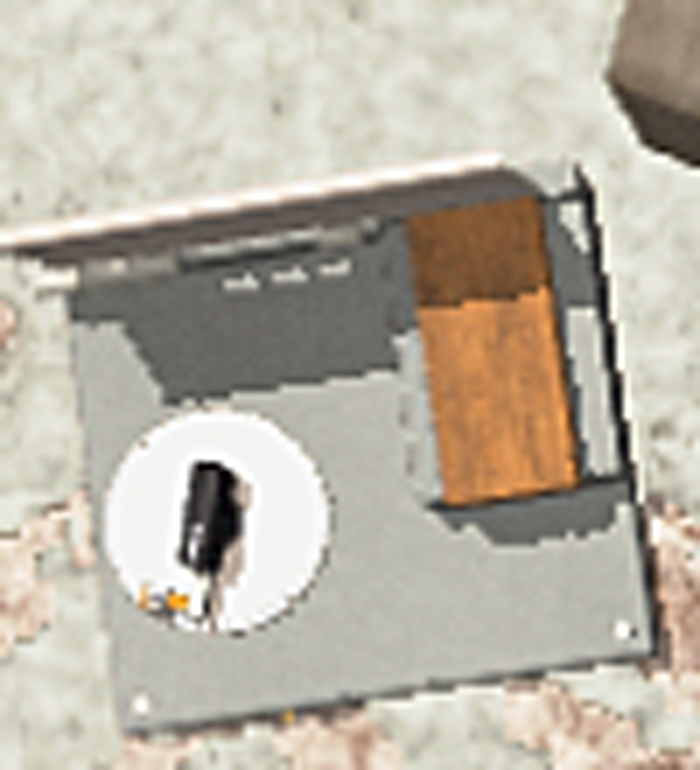

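Run:
```python
from h import *
d=grab("scene")
for a in (1.2,1.31,1.4,1.48,1.53):
    P=[]
    for y in (-.09,.11):
        r,n=.145,.006
        x,z=.09-r*np.cos(a)+n*np.sin(a), .06+r*np.sin(a)+n*np.cos(a)
        P.append([*c2w(x,y),z])
    print(a,((proj(d,P)-[150,190])*6).round())
```

```text
1.2 [[555.  93.]
 [185. 257.]]
1.31 [[529.  74.]
 [158. 235.]]
1.4 [[508.  61.]
 [137. 220.]]
1.48 [[489.  51.]
 [118. 209.]]
1.53 [[478.  46.]
 [106. 203.]]
```

```bash
python3 -c "
from bench import ctrl
print(ctrl.close_job())"
```

```text
the job is handed in; nothing more can be done
None
```

I finished the job and handed it in at about 32 s of robot time. My last checks found no problems.

- **Cover and offcut:** I used the offcut to lift the cover and swing it up, then set it flat on the pedestal. I pushed it against the ledge until it stopped moving, with about 9 N on the wrist, and let go. In the last pictures the offcut is still flat and home, and the cover's top corner puts it at about 1.47 rad, against the 1.31 rad needed.
- **Knob:** I turned it clockwise about 0.77 rad until I felt the stop. The turning torque rose to about 0.31 N m, and the last joint's torque gave about 0.30. Taking off the knob's friction, I estimate the lug pressed on the screw with 6 to 7 N; the contact force itself is not measured. I then opened the fingers. The last pictures show the lug still at the screw's tip, but I did not measure its distance to the stop_face point.
- **Other things:** I never touched the other things on the bench that I know of, but I did not compare their positions at the end. The gripper was clear of everything when I handed in.

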